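# Hardness test of a conical buffer on the lever stand

## Robot

A 6-joint arm with a two-finger parallel gripper is mounted at the origin on the work surface. World frame = base frame: x ahead of the robot, y to its left, z up, the work surface at z = 0. Lengths are in m, angles in rad, forces in N, time in s.
With the tool pointing down it reaches from about 0.275 to 0.85 m from the base axis. Payload 19 kg.
Tool frame: the origin (TCP) lies midway between the tips of the shut fingers; the grasp point (between the pads) lies behind it (robot.grip_depth is the z of the grasp point in the tool frame, in m); z points along the fingers, y is the direction in which the jaws open and shut (so a half turn about z gives the same grasp; the last joint's range is limited). The gripper opens to 85 mm and grips with 20 to 120 N. Pads are 22 mm wide; open, the fingers measure 114 mm over their backs; the gripper's body (76 mm by 85 mm) begins 54 mm behind the grasp point. The pads swing forward as they close: fully open they stand 13 mm farther back than shut.
Start: joints at [-1.475, 0.15, 1.437, -0, 1.554, -0.134], TCP at [0.131, -0.56, 0.231] pointing down, gripper open.
Joint ranges: [-2.8, 2.8], [-0.68, 2.1], [0.12, 2.68], [-1.39, 4.53], [0.16, 2.79], [-2.81, 2.81]. Speed limits (rad/s): [1.89, 1.89, 2.22, 3.01, 3.01, 3.01].

## Interface

Orientations are given as a unit quaternion [x, y, z, w].
In Python, from cell import robot gives the robot as it stands.
- The arm moves only by the tool arm_command, never from a script. Its arguments are lists of equal length, an entry for each row: "xyz": the shift along the tool's x, y, z in cm, a list of three; "twist": the turn, a rotation vector about the tool's x, y, z in degrees, a list of three; "jaw": the opening, from 0 (shut) to 1 (fully open). A call has 1 to 8 rows; each row shifts and turns the commanded pose from where the row before left it, along the tool's axes as they then stand; what a row does not reach is not made up. A row lasts 1/12 s, in which the tool goes at most 41.7 mm and 7.16 degrees, less where a joint would pass 70% of its speed; a pose out of reach is approached as far as the arm can. A call with a gripper value outside its range is refused whole. The fingers move at their own pace and stop on an object; the grip force is fixed at half the most. Time passes only in rows, so rows that do not move let the fingers close. It gives the time, the measured TCP pose, the force and the opening at its end, in the units of the state.
- robot.state(): the state, without advancing time (a new reading comes with each control period).
- robot.grab_frame(name): name is "side" or "top"; returns a dict with "color" (400x640x3 uint8, blue, green, red), "camera_matrix" (3x3 intrinsics, pixels), "xyz" and "attitude" of the camera in the world. Camera axes: x right, y down, z forward; pixel columns grow to the right and rows downward; lengths in m; the calibration is good to about 2 mm. A picture is of the moment at which its call begins. There is no depth.
- robot.sign_off(): hands the job in, once; it reports no verdict.
The state is a dict: "time": time; "joints": joint angles; "joint_velocities": joint speeds; "tau": joint torques, N m; "position": TCP position; "eef_rot": TCP orientation; "contact_force": force on the tool from outside, world axes, zero at the start; "wrist_torque": the same for the moment, N m; "gripper_width": opening from 0.0 (shut) to 1.0 (fully open).
Only numpy, scipy, OpenCV 4.12 (cv2) and the standard library are available. Lean on these libraries where they do the work, as an engineer would, in place of code of your own. Each camera call takes 0.05 s, during which the arm holds its last target.

## Task

Test the amber buffer on the hardness tester: set it narrow end down in the conical nest of the drawn-out stage, let go of it so that it centres itself, and push the stage fully home under the instrument. Then press the red lever grip all the way down to its stop, keep it there for a good second so that the reading settles, and ease the lever slowly back up to its top stop - never let it fly back by itself. Finish with the buffer still in the nest under the instrument, the stage home and nothing touched by the robot; leave the grey and the black buffer standing where they are.

Things in the scene. Friction and masses are not known exactly. Their poses are not given: they have to be found in the camera images.
- buffer_amber: the buffer to test: hard, rigid amber (orange) polyurethane, 0.14 kg, 62 mm high: a cone from 36 mm diameter at its narrow foot to 54 mm at 34 mm height, then a plain cylinder of 54 mm diameter up to 62 mm. Origin at the centre of its narrow underside, z up along its axis. Starts standing narrow end down on the table, left of the tester. Hold it by the cylinder, tips 30 mm or more above its underside, to clear the nest
- buffer_grey: a like buffer in mid grey, same size and origin, standing nearby; leave it
- buffer_black: a like buffer in black, same size and origin, standing nearby; leave it
- tester: hardness tester, fixed: navy base 170 mm wide, from x -220 to +170 mm, top 22 mm up; column at x +120 mm; navy gear head x -41 to +47 mm, 78 mm wide, 243 to 328 mm up; dial instrument (62 mm wide) hanging below it; lever on its -y side. Origin on the table straight below the instrument's foot; z up, x from the stage's front to the column (away from the robot, within 0.25 rad), y to the left
- nest (a point): centre of the mouth (top rim) of the round conical steel nest on the stage, 72 mm above the table. Outside diameter 68 mm; bore 48 mm wide at the mouth, narrowing downwards with the buffer's own taper. A seated buffer stands upright, its underside 22.5 mm below this point (49.5 mm above the table), its top 39.5 mm above this point. Axes as the tester's
- stage (a joint): how far the sliding aluminium stage is drawn out towards the robot (m): 0 = fully home against its stop, nest straight under the instrument; 0.14 = fully out. Slides along the tester's x with about 2 N of friction and stays where it is left
- stage_lip (a point): middle of the top edge of the upright push lip at the stage's front end, on its outer, robot-side face, 84 mm above the table. The lip is a plate 90 mm wide, 8 mm thick, standing from 46 to 84 mm above the table, 95 mm before the nest's centre, facing the tester's -x. Pushed to the tester's +x it sends the stage home
- lever (a joint): angle of the spring-return lever (rad): 0 = up at its top stop, where its spring holds it, arm 0.31 rad above level and pointing to the robot; grows as pressed down; 1.05 = bottom stop. Lowers the instrument 26.7 mm per rad; the foot meets a seated buffer at about 0.83. The grip takes about 5 N at the top, 11 N just before the bottom stop; hardly damped, flies up if let go; a return below 1.5 rad/s is slow
- lever_grip (a point): middle of the red lever grip, on its axis: a level round bar, 22 mm diameter, 92 mm long, along the tester's y, free on all sides but its inner (+y) end, where the steel arm joins. It turns about lever_pivot on a radius of 170 mm, from 337 mm above the table (lever up) to 171 mm (lever at its bottom stop)
- lever_pivot (a point): the point on the lever's hinge axis abreast of the grip's middle (in line with it along the tester's y), 285 mm above the table; the hinge axis runs along the tester's y. Fixed to the tester
- foot: the instrument's sprung steel foot, 20 mm diameter; origin at the centre of its lower face, 134 mm above the table with the lever up, which is 22 mm above the top of a seated buffer. It gives way upwards on its own spring and presses with about 13 N when the lever is at its bottom stop
Things that resemble listed ones, but are neither listed nor needed, are in the scene too. There is more than one size of the buffer_amber; the one meant has the size given above.

How it is judged:
On the way, in this order (a step that is already met when the one before it is completed fails the run):
1. the amber buffer sits upright and centred in the nest, let go, with the stage still drawn out (horizontal distance between buffer_amber and nest below 0.005 m and z of buffer_amber in the frame of nest below -0.019 m and angle between buffer_amber's own z axis and vertical below 0.08 rad and contact force between the fingers and buffer_amber below 0.3 N and value of joint stage above 0.02 m), for 0.2 s.
2. the stage is fully home with the buffer seated in it (value of joint stage below 0.004 m and horizontal distance between buffer_amber and nest below 0.005 m and z of buffer_amber in the frame of nest below -0.019 m), for 0.2 s.
3. the lever is held at its bottom stop for 0.8 s, the instrument's foot pressing on the amber buffer (value of joint lever above 1 rad and contact force between foot and buffer_amber above 6 N and value of joint stage below 0.005 m), for 0.8 s.
4. the lever is back up at its top stop (value of joint lever below 0.04 rad), for 0.2 s.
At the end, for the whole second after the job is handed in: lever within 0.04 rad of its top stop, stage within 5 mm of fully home, amber buffer at rest in the nest: within 5 mm of its centre, upright within 0.08 rad and no more than 3 mm proud of its seat; the grey and the black buffer not moved by more than 25 mm (value of joint lever below 0.04 rad and value of joint stage below 0.005 m and horizontal distance between buffer_amber and nest below 0.005 m and z of buffer_amber in the frame of nest below -0.019 m and angle between buffer_amber's own z axis and vertical below 0.08 rad and linear speed of buffer_amber below 0.02 m/s); the robot touches nothing.
It fails at once if the lever flies back up: faster than 1.5 rad/s (velocity of joint lever below -1.5 rad/s).
It fails at once if the grey or the black buffer is shifted by more than 25 mm or tipped over (distance of any of buffer_grey, buffer_black from where it was at the start of the episode above 0.025 m or angle between any of buffer_grey, buffer_black's own z axis and vertical above 0.5 rad).
It also fails if it takes over 72 s, if anything falls off the work surface, if the arm or the gripper's body presses on something with over 40 N, if the wrist force passes 120 N, or if a joint passes its speed limit or range.

## Working session

There is one attempt and no reset: what is moved stays moved. The work goes in short steps, Python scripts to look and compute and a tool call to move; the robot and the scene stay as the last step left them, time stands still between calls to the robot, and variables do not carry over. Pictures are saved under pics/ and viewed, and the job is handed in when it is done.

Besides the shell and the picture viewer there is one more tool, called in YAML: its name, and indented under it one key for each argument. arm_command: Moves the arm, as the interface text tells. Its arguments: {"type":"object","properties":{"xyz":{"type":"array","items":{"type":"array","items":{"type":"number"}}},"twist":{"type":"array","items":{"type":"array","items":{"type":"number"}}},"jaw":{"type":"array","items":{"type":"number"}}},"required":["xyz","twist","jaw"]}

```bash
ls; mkdir -p pics; python3 - <<'E'
from cell import robot
import cv2
for n in("side","top"):
    f=robot.grab_frame(n); cv2.imwrite(f"pics/{n}0.png",f["color"]); print(n,f["camera_matrix"],f["xyz"],f["attitude"])
print(robot.state()); print(robot.grip_depth)
E
```

```text
pics
side [[515.49198072   0.         315.03612642]
 [  0.         515.49198072 195.82332115]
 [  0.           0.           1.        ]] [0.12861448 0.89400864 0.86988956] [-0.20362248  0.86543088 -0.44269118  0.11658386]
top [[440.04372745   0.         320.86275824]
 [  0.         440.04372745 200.31940828]
 [  0.           0.           1.        ]] [0.50542423 0.1068948  1.21913805] [-0.69651327  0.71684378 -0.02336911  0.02140437]
{'time': 0.1, 'joints': array([-1.47499036e+00,  1.50930108e-01,  1.43794762e+00,  1.63237582e-06,
        1.55377944e+00, -1.34017828e-01]), 'joint_velocities': array([ 2.07642048e-04, -2.60917017e-03, -2.49646280e-03,  1.16774472e-03,
        1.33631240e-04, -7.93967152e-05]), 'tau': array([ 5.79634187e-03, -7.14381695e+01, -5.71788204e+01, -9.10294432e-06,
        7.08421736e-03,  2.45853352e-05]), 'position': array([ 0.13093922, -0.55967509,  0.23074881]), 'eef_rot': array([ 9.93404751e-01,  1.14659138e-01,  1.09845786e-05, -5.32145261e-04]), 'contact_force': array([0.48351044, 0.52701464, 0.53941151]), 'wrist_torque': array([ 0.03000725, -0.00710216,  0.00733018]), 'gripper_width': 1.0024304163456046}
-0.0187
```

View pics/side0.png

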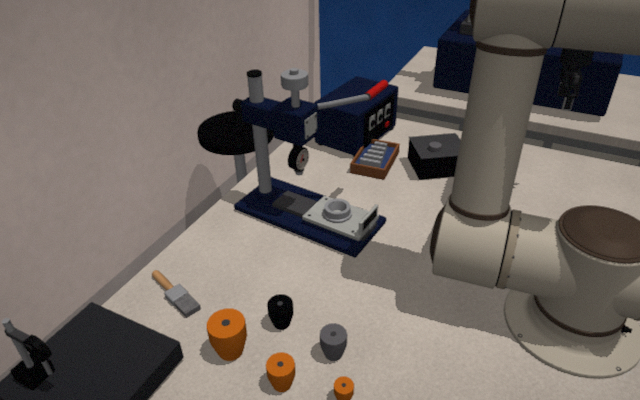

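View pics/top0.png

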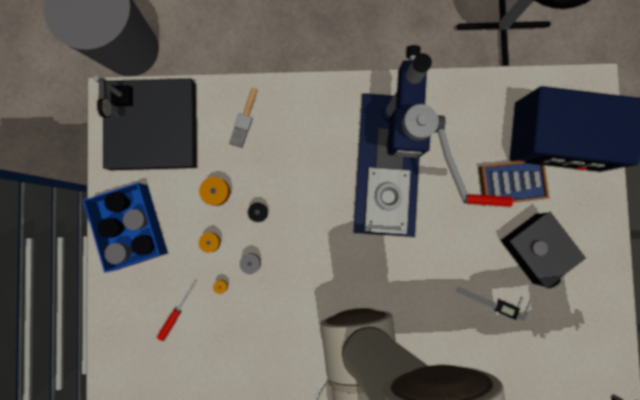

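```bash
cat > h.py <<'E'
import numpy as np,cv2
from scipy.spatial.transform import Rotation as R
from cell import robot
class Cam:
    def __init__(s,n,save=None):
        f=robot.grab_frame(n); s.im=f["color"].copy(); s.K=np.array(f["camera_matrix"]); s.p=np.array(f["xyz"]); s.R=R.from_quat(f["attitude"]).as_matrix()
        if save: cv2.imwrite(save,s.im)
    def pr(s,P):
        c=(np.atleast_2d(P)-s.p)@s.R; u=c@s.K.T; return u[:,:2]/u[:,2:]
    def at(s,uv,z):
        d=s.R@np.linalg.inv(s.K)@np.array([uv[0],uv[1],1.]); return s.p+d*(z-s.p[2])/d[2]
    def crop(s,x0,y0,x1,y1,k,fn):
        cv2.imwrite(fn,cv2.resize(s.im[y0:y1,x0:x1],None,fx=k,fy=k,interpolation=cv2.INTER_CUBIC))
E
python3 - <<'E'
from h import *
t=Cam("top");s=Cam("side")
t.crop(180,160,290,310,4,"pics/c1.png"); s.crop(190,270,370,400,4,"pics/c2.png")
t.crop(340,40,540,250,3,"pics/c3.png"); s.crop(220,60,410,260,3,"pics/c4.png")
for c,nm in((t,"top"),(s,"side")):
    hsv=cv2.cvtColor(c.im,cv2.COLOR_BGR2HSV); m=cv2.inRange(hsv,(8,150,60),(22,255,255))
    n,l,st,ce=cv2.connectedComponentsWithStats(m)
    for i in range(1,n):
        if st[i,4]>60: print(nm,st[i],ce[i].round(1),"at z.05",c.at(ce[i],.05).round(3))
E
```

```text
top [481 166   6  29  63] [483.6 180.2] at z.05 [ 0.621 -0.334  0.05 ]
top [200 177  30  28 638] [214.1 190.7] at z.05 [0.613 0.386 0.05 ]
top [199 233  21  19 313] [209. 242.] at z.05 [0.478 0.402 0.05 ]
top [214 280  13  14 141] [220.  286.3] at z.05 [0.361 0.374 0.05 ]
side [351 142  48  36 441] [373.4 164.5] at z.05 [ 0.584 -0.338  0.05 ]
side [ 207  309   39   52 1546] [227.1 333.4] at z.05 [0.611 0.377 0.05 ]
side [266 353  29  39 860] [280.5 371.1] at z.05 [0.471 0.406 0.05 ]
side [334 377  20  23 377] [343.2 388.4] at z.05 [0.351 0.387 0.05 ]
```

View pics/c1.png

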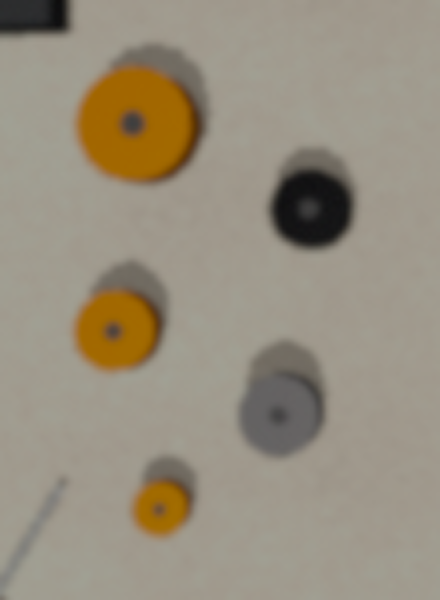

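View pics/c2.png

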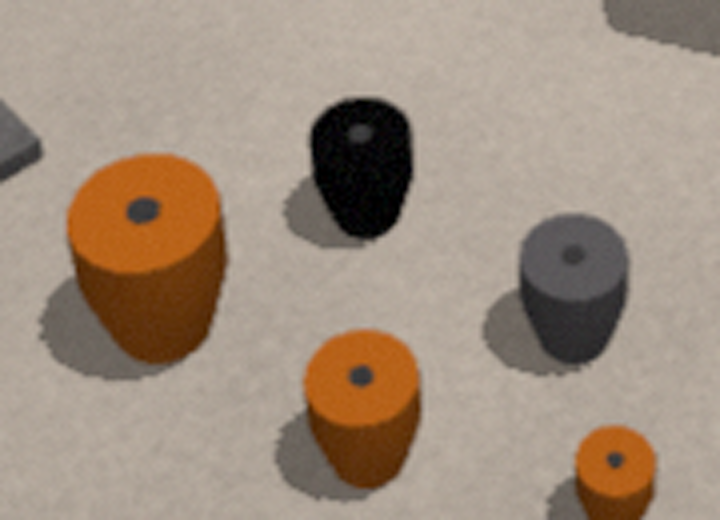

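View pics/c3.png

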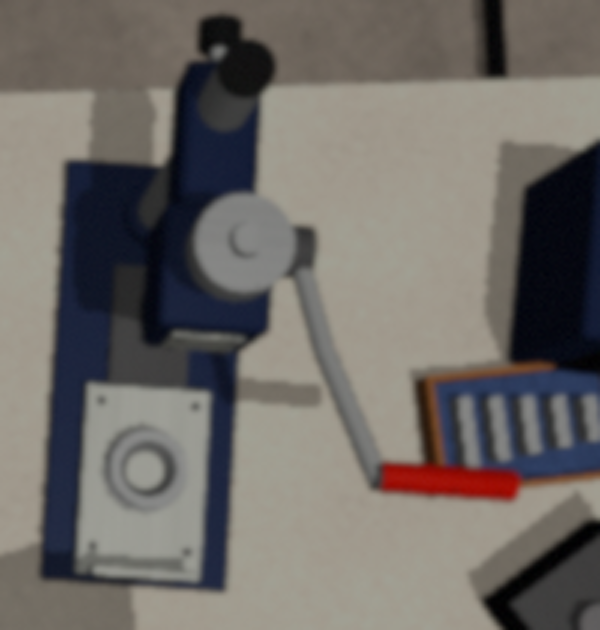

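View pics/c4.png

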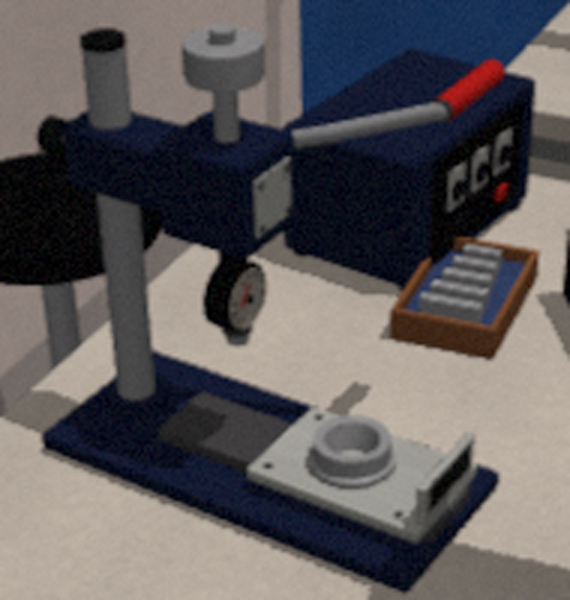

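```bash
python3 - <<'E'
from h import *
t=Cam("top");s=Cam("side")
t.crop(355,160,420,240,8,"pics/d1.png"); s.crop(300,185,390,255,8,"pics/d2.png")
t.crop(460,185,520,215,10,"pics/d3.png"); s.crop(360,75,395,105,16,"pics/d4.png")
for uv in [(208.25,242.75)]: print("top",t.at(uv,.062))
for uv in [(280.25,364)]: print("side",s.at(uv,.062))
E
```

```text
top [0.47596695 0.4004841  0.062     ]
side [0.47363358 0.39994223 0.062     ]
```

View pics/d1.png

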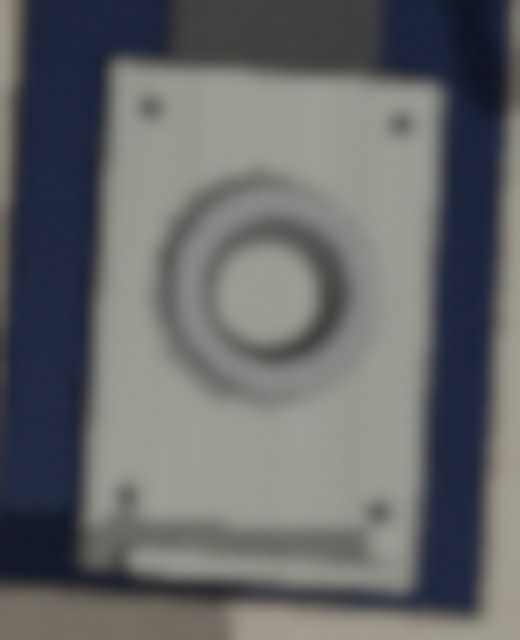

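View pics/d2.png

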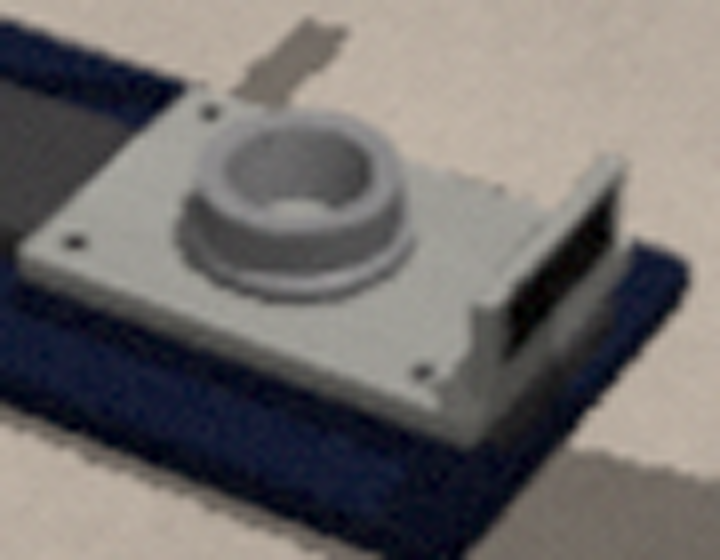

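View pics/d3.png

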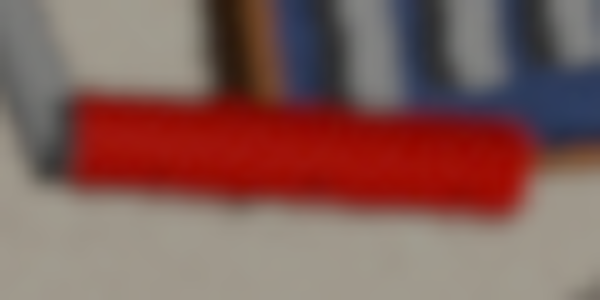

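View pics/d4.png

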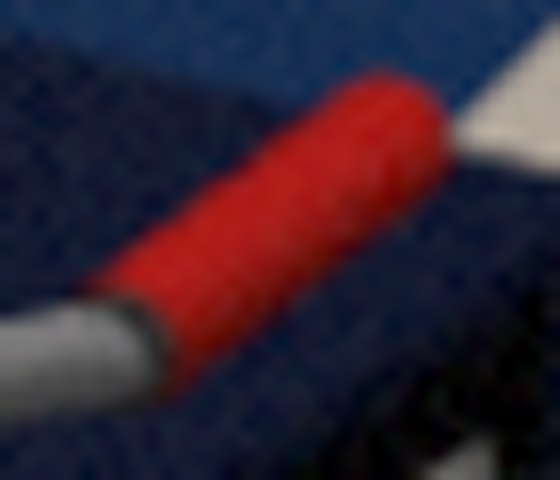

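```bash
python3 - <<'E'
from h import *
t=Cam("top");s=Cam("side")
f=lambda u,v,x0,y0,k:((u+.5)/k-.5+x0,(v+.5)/k-.5+y0)
nt=t.at(f(277,291,355,160,8),.072); ns=s.at(f(300,169,300,185,8),.072); print("nest",nt,ns)
for nm,a,b,z in [("back",(110,62),(442,88),.046),("front",(80,568),(413,595),.046),("left",(110,62),(80,568),.046),("right",(442,88),(413,595),.046),("basefront",(0,580),(475,612),.022)]:
    A=t.at(f(*a,355,160,8),z);B=t.at(f(*b,355,160,8),z); d=B-A; print(nm,A,B,np.linalg.norm(d),np.degrees(np.arctan2(d[1],d[0])))
for c,a,b,o in [(t,(75,140),(525,167),(460,185,10)),(s,(130,340),(415,108),(360,75,16))]:
    A=c.at(f(*a,*o),.337);B=c.at(f(*b,*o),.337);d=B-A;print("grip",A,B,(A+B)/2,np.linalg.norm(d),np.degrees(np.arctan2(d[1],d[0])))
# lip ends side
print("lip", s.at(f(620,160,300,185,8),.084), s.at(f(490,300,300,185,8),.084))
E
```

```text
nest [ 0.58446368 -0.07623809  0.072     ] [ 0.58179371 -0.07862473  0.072     ]
back [ 0.66486048 -0.02733185  0.046     ] [ 0.65290202 -0.13837601  0.046     ] 0.11168621948979296 -96.1465513668863
front [ 0.49584561 -0.01131904  0.046     ] [ 0.48370425 -0.1216767   0.046     ] 0.11102353215042837 -96.2783308103784
left [ 0.66486048 -0.02733185  0.046     ] [ 0.49584561 -0.01131904  0.046     ] 0.16977172100614993 174.58783998279145
right [ 0.65290202 -0.13837601  0.046     ] [ 0.48370425 -0.1216767   0.046     ] 0.1700198599365614 174.36333377798252
basefront [0.49237332 0.01353832 0.022     ] [ 0.47690859 -0.14714165  0.022     ] 0.1614224561451925 -95.49752759551471
grip [ 0.55645059 -0.19024958  0.337     ] [ 0.5484194  -0.28045012  0.337     ] [ 0.552435   -0.23534985  0.337     ] 0.09055736258156777 -95.08803209678793
grip [ 0.55428585 -0.19295254  0.337     ] [ 0.54628618 -0.29303506  0.337     ] [ 0.55028601 -0.2429938   0.337     ] 0.10040171752739892 -94.56997435472418
lip [ 0.48491174 -0.11220156  0.084     ] [ 0.49419745 -0.02823396  0.084     ]
```

The three ambers in the top view are (214,191) at about 76 mm, (209,242) at about 54 mm and (220,286) at about 35 mm. The middle one fits: it matches the grey at (250,262) and the black at (258,212), and its top agrees between the two views to 2.5 mm. The crops c1 and c2 confirm it.

The tester is yawed about -5.7°, with the nest at about (0.583,-0.0775), the stage drawn out about 0.12 m, and the grip middle at about (0.5515,-0.238).

I'll start by turning the tool to the tester's yaw and rising, then sweep round on a small radius.

arm_command:
  xyz:
    - [0,0,-2.5]
    - [0,0,-2.5]
    - [0,0,-2.5]
  twist:
    - [0,0,6.3]
    - [0,0,6.3]
    - [0,0,6.3]
  jaw: [1,1,1]

```text
time: 0.65
position: [0.1309, -0.5596, 0.3071]
eef_rot: [0.999, -0.053, -0.0, -0.0]
contact_force: [-0.7, -1.2, -0.2]
gripper_width: 1.002
```

```bash
cat >> h.py <<'E'
YAW=np.radians(-5.7); TX=np.array([np.cos(YAW),np.sin(YAW),0]); TY=np.array([-np.sin(YAW),np.cos(YAW),0])
def to(*tg):
    st=robot.state(); p=np.array(st["position"]); q=R.from_quat(st["eef_rot"]); M=q.as_matrix()
    print("t",round(st["time"],2),"p",p.round(4),"F",np.round(st["contact_force"],1),"jaw",round(st["gripper_width"],3),"j",np.round(st["joints"],2))
    print(" toolx yaw",np.degrees(np.arctan2(M[1,0],M[0,0])).round(2),"z",M[:,2].round(4))
    for g in tg:
        g=np.array(g); print(" shift cm",((g-p)@M*100).round(2)); p=g
E
python3 - <<'E'
from h import *
to((.17,-.33,.3),(.33,-.05,.3),(.33,.2,.3),(.475,.4,.2))
E
```

```text
t 0.65 p [ 0.1309 -0.5596  0.3071] F [-0.7 -1.2 -0.2] jaw 1.002 j [-1.47  0.14  1.3   0.    1.7   0.2 ]
 toolx yaw -6.04 z [-0.e+00  7.e-04 -1.e+00]
 shift cm [  1.47 -23.24   0.73]
 shift cm [ 1.297e+01 -2.953e+01  2.000e-02]
 shift cm [-2.630e+00 -2.486e+01  2.000e-02]
 shift cm [ 12.32 -21.41  10.01]
```

arm_command:
  xyz:
    - [0.2,-3,0]
    - [0.2,-3,0]
    - [0.2,-3,0]
    - [0.2,-3,0]
    - [0.2,-3,0]
    - [0.2,-3,0]
    - [0.2,-3,0]
    - [0.2,-3,0]
  twist:
    - [0,0,0]
    - [0,0,0]
    - [0,0,0]
    - [0,0,0]
    - [0,0,0]
    - [0,0,0]
    - [0,0,0]
    - [0,0,0]
  jaw: [1,1,1,1,1,1,1,1]

```text
time: 1.32
position: [0.1708, -0.3212, 0.3062]
eef_rot: [0.999, -0.05, 0.0, 0.0]
contact_force: [1.0, 1.1, 0.7]
gripper_width: 0.998
```

arm_command:
  xyz:
    - [1.6,-3.6,0]
    - [1.6,-3.6,0]
    - [1.6,-3.6,0]
    - [1.6,-3.6,0]
    - [1.6,-3.6,0]
    - [1.6,-3.6,0]
    - [1.6,-3.6,0]
    - [1.6,-3.6,0]
  twist:
    - [0,0,0]
    - [0,0,0]
    - [0,0,0]
    - [0,0,0]
    - [0,0,0]
    - [0,0,0]
    - [0,0,0]
    - [0,0,0]
  jaw: [1,1,1,1,1,1,1,1]

```text
time: 1.98
position: [0.3167, -0.0683, 0.3067]
eef_rot: [0.999, -0.05, 0.001, 0.0]
contact_force: [1.0, -0.7, 0.7]
gripper_width: 0.999
```

arm_command:
  xyz:
    - [-0.3,-3.2,0]
    - [-0.3,-3.2,0]
    - [-0.3,-3.2,0]
    - [-0.3,-3.2,0]
    - [-0.3,-3.2,0]
    - [-0.3,-3.2,0]
    - [-0.3,-3.2,0]
    - [-0.3,-3.2,0]
  twist:
    - [0,0,0]
    - [0,0,0]
    - [0,0,0]
    - [0,0,0]
    - [0,0,0]
    - [0,0,0]
    - [0,0,0]
    - [0,0,0]
  jaw: [1,1,1,1,1,1,1,1]

```text
time: 2.65
position: [0.3175, 0.1888, 0.3066]
eef_rot: [0.999, -0.05, 0.0, -0.0]
contact_force: [0.4, -0.6, -0.6]
gripper_width: 1.0
```

```bash
python3 - <<'E'
from h import *
t=Cam("top","pics/t1.png");s=Cam("side","pics/s1.png")
to((.475,.4,.15))
E
```

```text
t 2.75 p [0.3174 0.1905 0.3062] F [-1.5 -0.6 -0.8] jaw 1.0 j [ 0.33 -0.3   1.71  0.    1.74  2.  ]
 toolx yaw -5.44 z [-7.e-04  9.e-04 -1.e+00]
 shift cm [ 13.72 -22.34  15.62]
```

View pics/s1.png

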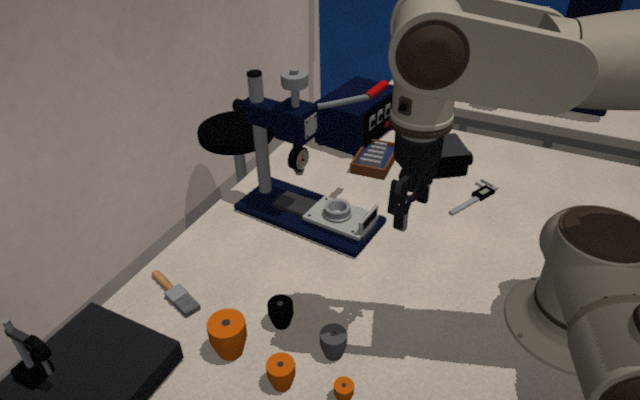

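arm_command:
  xyz:
    - [1.7,-2.8,1]
    - [1.7,-2.8,1]
    - [1.7,-2.8,1]
    - [1.7,-2.8,1]
    - [1.7,-2.8,2]
    - [1.7,-2.8,3]
    - [1.7,-2.8,3]
    - [1.8,-2.7,3]
  twist:
    - [0,0,0]
    - [0,0,0]
    - [0,0,0]
    - [0,0,0]
    - [0,0,0]
    - [0,0,0]
    - [0,0,0]
    - [0,0,0]
  jaw: [1,1,1,1,1,1,1,1]

```text
time: 3.42
position: [0.474, 0.3913, 0.1605]
eef_rot: [0.999, -0.05, 0.0, -0.0]
contact_force: [-0.4, 0.2, 0.9]
gripper_width: 1.001
```

arm_command:
  xyz:
    - [0,0,0]
    - [0,0,0]
  twist:
    - [0,0,0]
    - [0,0,0]
  jaw: [1,1]

```text
time: 3.58
position: [0.4731, 0.3902, 0.159]
eef_rot: [0.999, -0.05, -0.002, 0.001]
contact_force: [-0.1, -0.3, 1.2]
gripper_width: 0.995
```

```bash
python3 - <<'E'
from h import *
t=Cam("top","pics/t2.png");s=Cam("side","pics/s2.png")
s.crop(190,200,370,400,4,"pics/s2c.png")
to((.475,.4,.032))
E
```

```text
t 3.68 p [0.4733 0.39   0.1627] F [-0.4 -0.1  1. ] jaw 1.004 j [ 0.56  0.26  1.45 -0.    1.44  2.23]
 toolx yaw -5.75 z [ 6.e-04  3.e-04 -1.e+00]
 shift cm [ 0.06 -1.01 13.07]
```

View pics/s2.png

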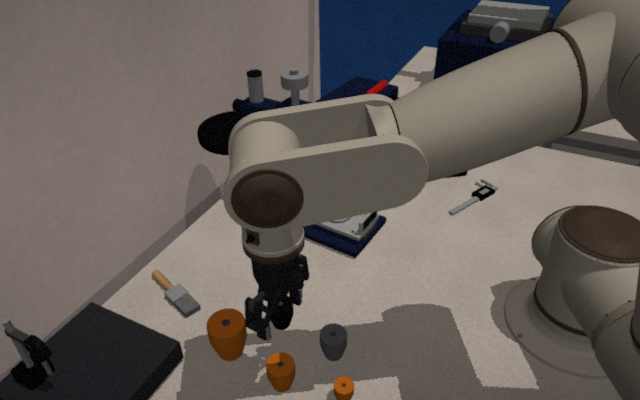

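View pics/t2.png

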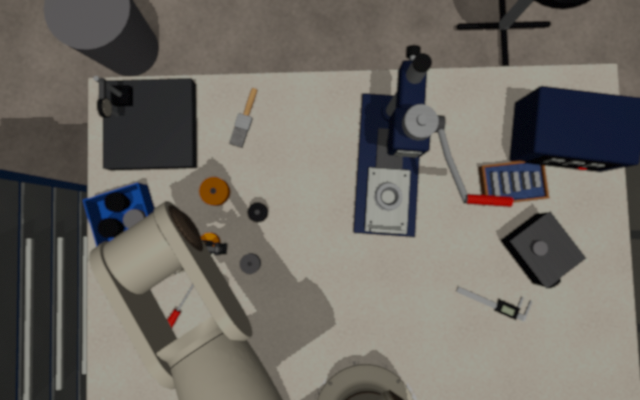

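arm_command:
  xyz:
    - [0.1,-1,0]
    - [0,0,3]
    - [0,0,3]
    - [0,0,3]
    - [0,0,2]
    - [0,0,1.2]
    - [0,0,0]
    - [0,0,0]
  twist:
    - [0,0,0]
    - [0,0,0]
    - [0,0,0]
    - [0,0,0]
    - [0,0,0]
    - [0,0,0]
    - [0,0,0]
    - [0,0,0]
  jaw: [1,1,1,1,1,1,1,1]

```text
time: 4.35
position: [0.4756, 0.4007, 0.0413]
eef_rot: [0.999, -0.05, 0.001, -0.001]
contact_force: [0.4, 0.2, -0.4]
gripper_width: 0.998
```

```bash
python3 - <<'E'
from h import *
t=Cam("top");s=Cam("side","pics/s3.png")
s.crop(190,250,370,400,4,"pics/s3c.png");t.crop(150,180,300,300,5,"pics/t3c.png")
to((.475,.4,.032))
E
```

```text
t 4.45 p [0.4759 0.401  0.0421] F [-0.5 -0.9  0.4] jaw 1.001 j [0.58 0.37 1.56 0.   1.21 2.25]
 toolx yaw -5.74 z [ 0.0025  0.0018 -1.    ]
 shift cm [-0.08  0.11  1.01]
```

View pics/s3c.png

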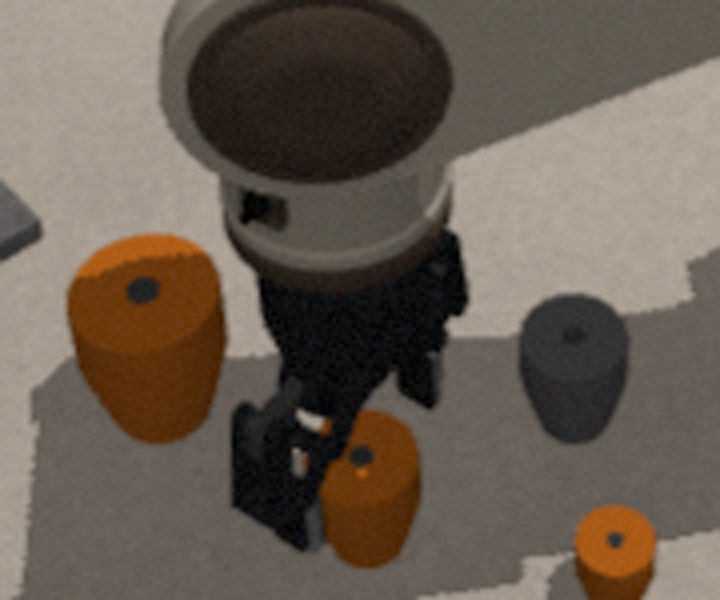

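View pics/t3c.png

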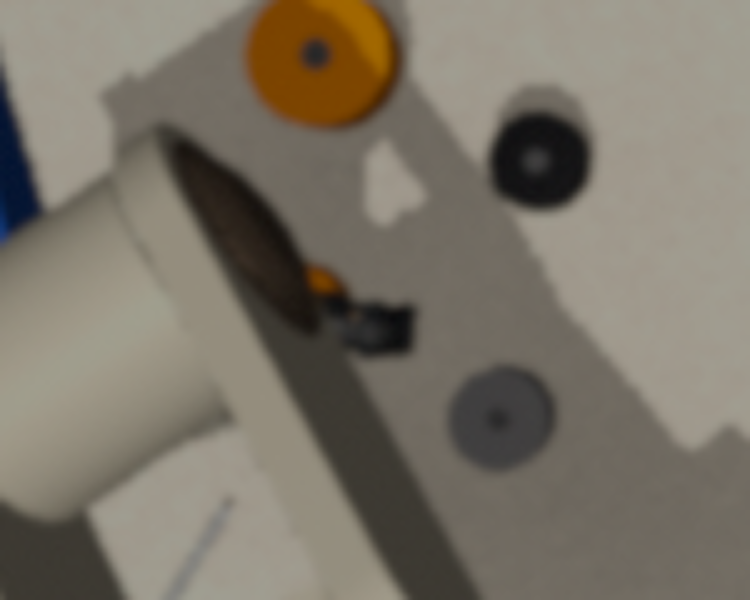

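arm_command:
  xyz:
    - [-0.1,0.1,1]
    - [0,0,0]
    - [0,0,0]
    - [0,0,0]
    - [0,0,0]
    - [0,0,0]
    - [0,0,0]
    - [0,0,0]
  twist:
    - [0,0,0]
    - [0,0,0]
    - [0,0,0]
    - [0,0,0]
    - [0,0,0]
    - [0,0,0]
    - [0,0,0]
    - [0,0,0]
  jaw: [1,1,0,0,0,0,0,0]

```text
time: 5.12
position: [0.4742, 0.3997, 0.0305]
eef_rot: [0.999, -0.05, 0.0, -0.0]
contact_force: [-1.6, -0.7, 6.3]
gripper_width: 0.614
```

```bash
python3 - <<'E'
from h import *
s=Cam("side","pics/s4.png")
s.crop(190,250,370,400,4,"pics/s4c.png")
to()
E
```

```text
t 5.17 p [0.4742 0.3997 0.0305] F [-1.8 -1.6  6.1] jaw 0.614 j [ 0.58  0.38  1.57 -0.    1.19  2.25]
 toolx yaw -5.73 z [ 8.e-04  4.e-04 -1.e+00]
```

View pics/s4c.png

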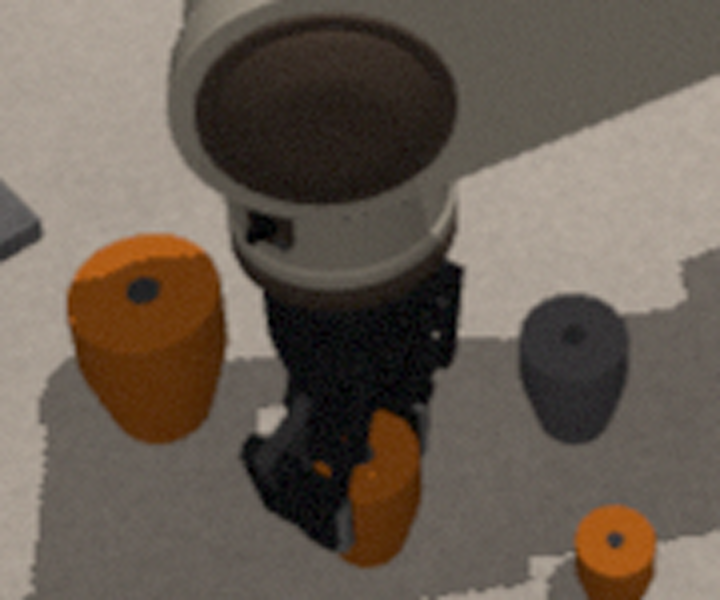

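arm_command:
  xyz:
    - [0,0,-1]
    - [0,0,-2]
    - [0,0,-3]
    - [0,0,-3]
    - [0,0,-3]
    - [0,0,-3]
    - [0,0,-2]
    - [0,0,0]
  twist:
    - [0,0,0]
    - [0,0,0]
    - [0,0,0]
    - [0,0,0]
    - [0,0,0]
    - [0,0,0]
    - [0,0,0]
    - [0,0,0]
  jaw: [0,0,0,0,0,0,0,0]

```text
time: 5.83
position: [0.4751, 0.4003, 0.2056]
eef_rot: [0.999, -0.05, 0.003, -0.002]
contact_force: [0.8, 0.0, -0.7]
gripper_width: 0.616
```

```bash
python3 - <<'E'
from h import *
s=Cam("side","pics/s5.png");t=Cam("top","pics/t5.png")
to((.475,.2,.2),(.54,-.075,.2))
E
```

```text
t 5.93 p [0.474  0.3996 0.2007] F [-0.9 -0.9 -1.7] jaw 0.614 j [0.58 0.25 1.37 0.   1.51 2.25]
 toolx yaw -5.73 z [ 1.1e-03  9.0e-04 -1.0e+00]
 shift cm [ 2.09 19.85  0.05]
 shift cm [ 9.210e+00  2.671e+01 -2.000e-02]
```

View pics/s5.png

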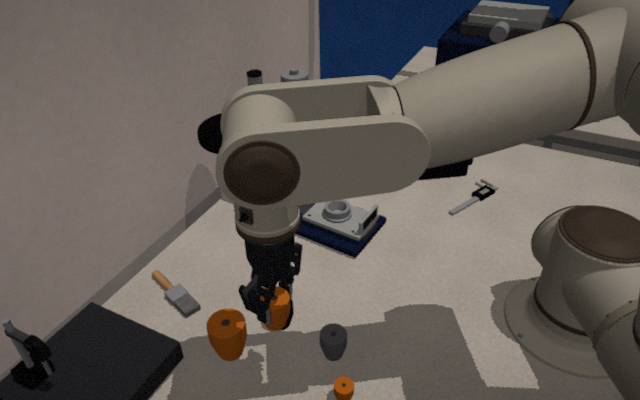

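View pics/t5.png

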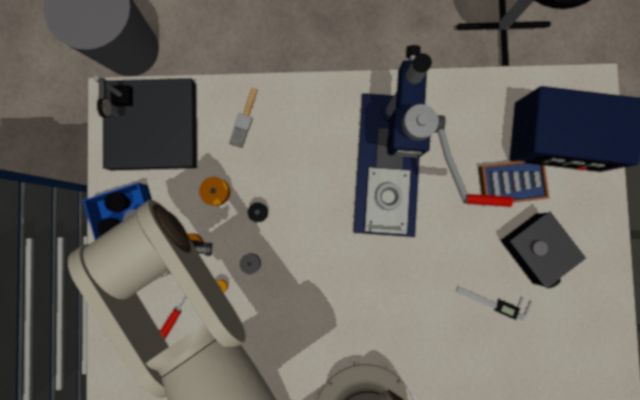

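```bash
python3 - <<'E'
from h import *
s=Cam("side");t=Cam("top")
n=np.array([-np.sin(.58),np.cos(.58)])
for w in(0,.06,.08,.1,.12):
  for z in (.4,.45,.5,.55):
    P=np.r_[np.array([.474,.4])+n*w,z]; print(w,z,"side L cap",s.pr(P)[0].round(0), "R cap top", t.pr(np.r_[np.array([.474,.4])-n*w,z])[0].round(0),"L top",t.pr(P)[0].round(0))
E
```

```text
0 0.4 side L cap [266. 221.] R cap top [162. 250.] L top [162. 250.]
0 0.45 side L cap [263. 193.] R cap top [152. 251.] L top [152. 251.]
0 0.5 side L cap [260. 163.] R cap top [140. 253.] L top [140. 253.]
0 0.55 side L cap [257. 131.] R cap top [127. 255.] L top [127. 255.]
0.06 0.4 side L cap [267. 248.] R cap top [189. 231.] L top [135. 269.]
0.06 0.45 side L cap [265. 219.] R cap top [181. 231.] L top [123. 271.]
0.06 0.5 side L cap [261. 188.] R cap top [171. 232.] L top [109. 274.]
0.06 0.55 side L cap [258. 154.] R cap top [160. 232.] L top [ 93. 278.]
0.08 0.4 side L cap [268. 257.] R cap top [198. 225.] L top [126. 275.]
0.08 0.45 side L cap [265. 229.] R cap top [190. 225.] L top [113. 278.]
0.08 0.5 side L cap [262. 197.] R cap top [181. 225.] L top [ 99. 281.]
0.08 0.55 side L cap [258. 163.] R cap top [171. 224.] L top [ 82. 285.]
0.1 0.4 side L cap [268. 268.] R cap top [207. 219.] L top [117. 281.]
0.1 0.45 side L cap [265. 238.] R cap top [200. 218.] L top [104. 284.]
0.1 0.5 side L cap [262. 207.] R cap top [191. 218.] L top [ 88. 288.]
0.1 0.55 side L cap [259. 172.] R cap top [182. 217.] L top [ 71. 293.]
0.12 0.4 side L cap [269. 278.] R cap top [216. 213.] L top [108. 287.]
0.12 0.45 side L cap [266. 249.] R cap top [209. 212.] L top [ 94. 291.]
0.12 0.5 side L cap [263. 217.] R cap top [202. 211.] L top [ 78. 296.]
0.12 0.55 side L cap [259. 181.] R cap top [193. 209.] L top [ 60. 301.]
```

arm_command:
  xyz:
    - [0.5,1.5,0]
    - [1,3,0]
    - [1,3,0]
    - [1,3,0]
    - [1,3,0]
    - [1,3,0]
    - [1,3,0]
    - [1,3,0]
  twist:
    - [0,0,0]
    - [0,0,0]
    - [0,0,0]
    - [0,0,0]
    - [0,0,0]
    - [0,0,0]
    - [0,0,0]
    - [0,0,0]
  jaw: [0,0,0,0,0,0,0,0]

```text
time: 6.7
position: [0.5257, 0.166, 0.1988]
eef_rot: [0.999, -0.05, -0.001, 0.0]
contact_force: [0.4, -0.5, -2.6]
gripper_width: 0.617
```

arm_command:
  xyz:
    - [1,3,0]
    - [1,3,0]
    - [1,3,0]
    - [1,3,0]
    - [1,3,0]
    - [1,3,0]
    - [1,3,0]
    - [0.5,1.5,0]
  twist:
    - [0,0,0]
    - [0,0,0]
    - [0,0,0]
    - [0,0,0]
    - [0,0,0]
    - [0,0,0]
    - [0,0,0]
    - [0,0,0]
  jaw: [0,0,0,0,0,0,0,0]

```text
time: 7.37
position: [0.5779, -0.0668, 0.1985]
eef_rot: [0.999, -0.051, -0.001, 0.0]
contact_force: [-0.8, 0.7, -1.4]
gripper_width: 0.611
```

arm_command:
  xyz:
    - [0,0,0]
    - [0,0,0]
  twist:
    - [0,0,0]
    - [0,0,0]
  jaw: [0,0]

```text
time: 7.53
position: [0.5778, -0.064, 0.1987]
eef_rot: [0.999, -0.051, -0.001, -0.0]
contact_force: [0.0, 0.5, -1.5]
gripper_width: 0.614
```

```bash
python3 - <<'E'
from h import *
s=Cam("side","pics/s6.png");t=Cam("top","pics/t6.png")
to((.583,-.0775,.16))
E
```

```text
t 7.63 p [ 0.5779 -0.0627  0.1993] F [-0.1  0.1 -2.3] jaw 0.611 j [-0.24  0.18  1.47  0.    1.49  1.43]
 toolx yaw -5.72 z [-9.e-04  6.e-04 -1.e+00]
 shift cm [0.66 1.43 3.93]
```

View pics/s6.png

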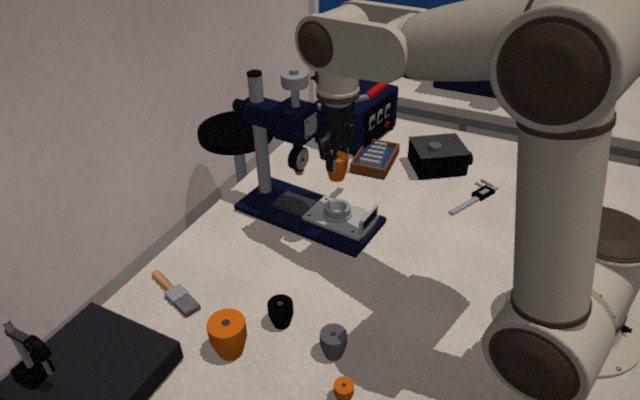

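View pics/t6.png

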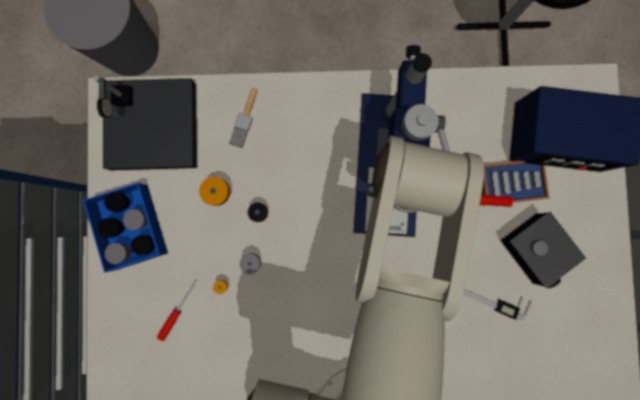

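arm_command:
  xyz:
    - [0.3,0.7,0]
    - [0.3,0.7,1]
    - [0,0,2]
    - [0,0,1]
    - [0,0,0]
    - [0,0,0]
  twist:
    - [0,0,0]
    - [0,0,0]
    - [0,0,0]
    - [0,0,0]
    - [0,0,0]
    - [0,0,0]
  jaw: [0,0,0,0,0,0]

```text
time: 8.13
position: [0.5826, -0.0776, 0.1593]
eef_rot: [0.999, -0.05, -0.001, -0.0]
contact_force: [-0.0, 0.0, -0.5]
gripper_width: 0.617
```

```bash
python3 - <<'E'
from h import *
s=Cam("side");t=Cam("top","pics/t7.png")
to((.583,-.0775,.1),(.583,-.0775,.08))
p=np.array(robot.state()["position"])
# draw predicted buffer outline circles: foot at p.z-.0305
def ring(c,xy,z,r,col):
    a=np.linspace(0,2*np.pi,60); P=np.c_[xy[0]+r*np.cos(a),xy[1]+r*np.sin(a),np.full(60,z)]
    q=(c.pr(P)-[290,90]+.5)*6-.5; cv2.polylines(im,[np.round(q).astype(np.int32)],True,col,1)
im=cv2.resize(s.im[90:230,290:400],None,fx=6,fy=6,interpolation=cv2.INTER_CUBIC)
im=im[:840]
b=p[2]-.0305
ring(s,p,b,.018,(0,255,0));ring(s,p,b+.034,.027,(0,255,0))
ring(s,(.583,-.0775),.072,.024,(255,0,0));ring(s,(.583,-.0775),.072,.034,(255,0,0))
cv2.imwrite("pics/s7.png",cv2.resize(im,None,fx=.7,fy=.7))
E
```

```text
t 8.23 p [ 0.5831 -0.0777  0.1606] F [ 1.1  0.4 -1.5] jaw 0.616 j [-0.26  0.21  1.51  0.    1.42  1.41]
 toolx yaw -5.72 z [ 9.e-04 -1.e-04 -1.e+00]
 shift cm [-0.02 -0.02  6.06]
 shift cm [-0. -0.  2.]
```

View pics/s7.png

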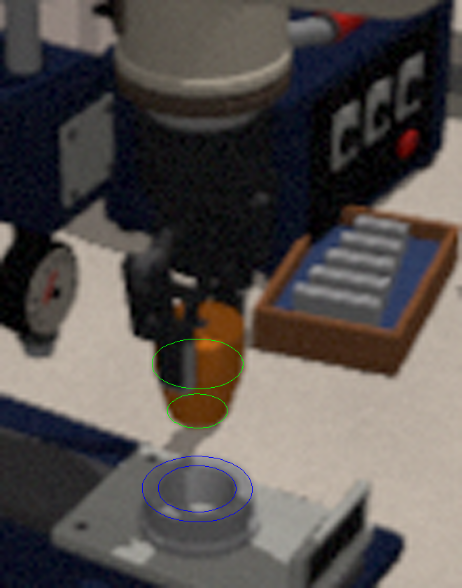

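arm_command:
  xyz:
    - [0,0,1.5]
    - [0,0,1.5]
    - [0,0,1.5]
    - [0,0,1.5]
    - [0,0,0.5]
    - [0,0,0.4]
    - [0,0,0]
    - [0,0,0]
  twist:
    - [0,0,0]
    - [0,0,0]
    - [0,0,0]
    - [0,0,0]
    - [0,0,0]
    - [0,0,0]
    - [0,0,0]
    - [0,0,0]
  jaw: [0,0,0,0,0,0,0,0]

```text
time: 8.9
position: [0.5833, -0.0778, 0.0917]
eef_rot: [0.999, -0.05, 0.001, 0.0]
contact_force: [1.0, 0.4, -1.6]
gripper_width: 0.615
```

arm_command:
  xyz:
    - [0,0,0.3]
    - [0,0,0.2]
    - [0,0,0.2]
    - [0,0,0]
    - [0,0,0]
  twist:
    - [0,0,0]
    - [0,0,0]
    - [0,0,0]
    - [0,0,0]
    - [0,0,0]
  jaw: [0,0,0,0,0]

```text
time: 9.32
position: [0.5828, -0.0777, 0.0837]
eef_rot: [0.999, -0.05, -0.0, -0.0]
contact_force: [-0.2, 0.5, -2.1]
gripper_width: 0.612
```

```bash
python3 - <<'E'
from h import *
s=Cam("side");t=Cam("top","pics/t8.png")
to((.583,-.0775,.08))
s.crop(280,60,420,250,4,"pics/s8.png")
E
```

```text
t 9.42 p [ 0.5829 -0.0777  0.0839] F [-0.1  0.6 -1.2] jaw 0.614 j [-0.26  0.27  1.6   0.    1.27  1.41]
 toolx yaw -5.74 z [ 1.e-04  1.e-04 -1.e+00]
 shift cm [ 0.01 -0.03  0.39]
```

View pics/s8.png

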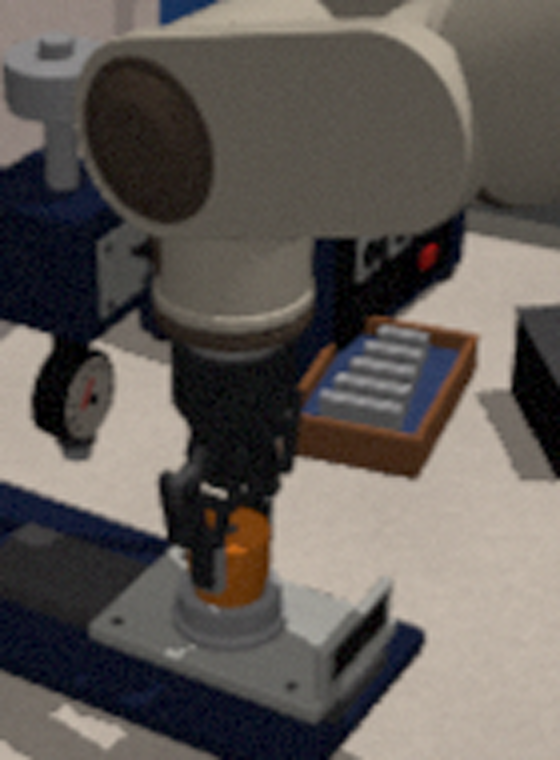

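arm_command:
  xyz:
    - [0,0,0.2]
    - [0,0,0.1]
    - [0,0,0]
    - [0,0,0]
  twist:
    - [0,0,0]
    - [0,0,0]
    - [0,0,0]
    - [0,0,0]
  jaw: [0,0,0,0]

```text
time: 9.75
position: [0.5828, -0.0775, 0.0807]
eef_rot: [0.999, -0.05, -0.0, -0.0]
contact_force: [-0.9, 4.3, 0.8]
gripper_width: 0.613
```

arm_command:
  xyz:
    - [0,0,0]
    - [0,0,0]
    - [0,0,0]
    - [0,0,0]
    - [0,0,0]
    - [0,0,0]
  twist:
    - [0,0,0]
    - [0,0,0]
    - [0,0,0]
    - [0,0,0]
    - [0,0,0]
    - [0,0,0]
  jaw: [0.8,0.9,1,1,1,1]

```text
time: 10.25
position: [0.5828, -0.0778, 0.0808]
eef_rot: [0.999, -0.05, 0.0, -0.0]
contact_force: [0.0, -0.5, 0.5]
gripper_width: 0.996
```

arm_command:
  xyz:
    - [0,0,-0.5]
    - [0,0,-1]
    - [0,0,-2]
    - [0,0,-2]
    - [0,0,-2]
    - [0,0,-2]
    - [0,0,-2]
    - [0,0,-1]
  twist:
    - [0,0,0]
    - [0,0,0]
    - [0,0,0]
    - [0,0,0]
    - [0,0,0]
    - [0,0,0]
    - [0,0,0]
    - [0,0,0]
  jaw: [1,1,1,1,1,1,1,1]

```text
time: 10.92
position: [0.5834, -0.0779, 0.2093]
eef_rot: [0.999, -0.05, 0.002, 0.0]
contact_force: [0.1, 0.2, 0.3]
gripper_width: 1.001
```

```bash
cat >> h.py <<'E'
def overlay(c,x0,y0,x1,y1,k,rings,fn):
    im=cv2.resize(c.im[y0:y1,x0:x1],None,fx=k,fy=k,interpolation=cv2.INTER_CUBIC)
    for x,y,z,r,col in rings:
        a=np.linspace(0,2*np.pi,60); P=np.c_[x+r*np.cos(a),y+r*np.sin(a),np.full(60,z)]
        q=(c.pr(P)-[x0,y0]+.5)*k-.5; cv2.polylines(im,[np.round(q).astype(np.int32)],True,col,1)
    cv2.imwrite(fn,im)
E
python3 - <<'E'
from h import *
s=Cam("side")
to()
overlay(s,290,130,400,260,6,[(.582,-.0778,.072,.034,(255,0,0)),(.582,-.0778,.1115,.027,(0,255,0))],"pics/s9.png")
E
```

```text
t 10.97 p [ 0.5837 -0.0779  0.2101] F [-0.5 -0.1  2.6] jaw 1.0 j [-0.26  0.18  1.44  0.    1.51  1.41]
 toolx yaw -5.73 z [ 0.0047 -0.0012 -1.    ]
```

View pics/s9.png

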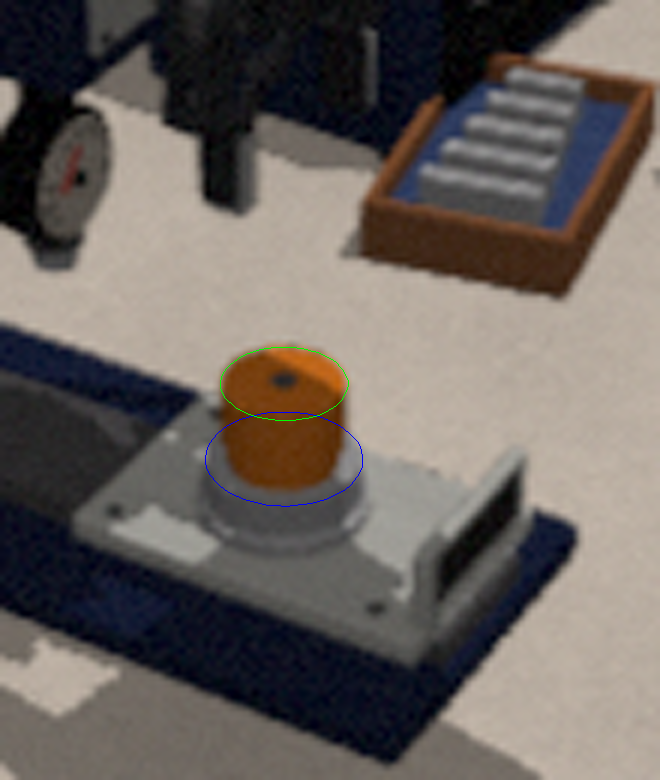

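Side view: the amber buffer is seated at about (337,193), its top matching the predicted seated ring to about 1 px. It is upright and released. Next I back off in front of the lip with fingers shut and the tool tilted.

arm_command:
  xyz:
    - [-1,0,0]
    - [-2,0,0]
    - [-2,0,0]
    - [-2,0,0]
    - [-2,0,0]
    - [-2,0,0]
    - [-2,0,0]
    - [-1.5,0,0]
  twist:
    - [0,0,0]
    - [0,0,0]
    - [0,0,0]
    - [0,0,0]
    - [0,0,0]
    - [0,0,0]
    - [0,0,0]
    - [0,0,0]
  jaw: [0,0,0,0,0,0,0,0]

```text
time: 11.63
position: [0.4362, -0.0628, 0.2044]
eef_rot: [0.999, -0.05, -0.001, -0.0]
contact_force: [0.3, -0.5, 0.3]
gripper_width: 0.004
```

arm_command:
  xyz:
    - [0,0,0]
    - [0,0,0]
    - [0,0,0]
    - [0,0,0]
    - [0,0,0]
    - [0,0,0]
  twist:
    - [0,5,0]
    - [0,5,0]
    - [0,5,0]
    - [0,5,0]
    - [0,5,0]
    - [0,0,0]
  jaw: [0,0,0,0,0,0]

```text
time: 12.13
position: [0.4364, -0.0626, 0.2037]
eef_rot: [0.975, -0.049, 0.218, 0.011]
contact_force: [-0.7, -0.3, -0.2]
gripper_width: 0.003
```

```bash
python3 - <<'E'
from h import *
to((.4385,-.0635,.062))
E
```

```text
t 12.13 p [ 0.4364 -0.0626  0.2037] F [-0.7 -0.3 -0.2] jaw 0.003 j [-0.42 -0.43  2.06  0.15  1.1   1.21]
 toolx yaw -5.77 z [ 0.423  -0.0423 -0.9051]
 shift cm [-5.82  0.08 12.92]
```

arm_command:
  xyz:
    - [-0.6,0,1.3]
    - [-0.9,0,2]
    - [-0.9,0,2]
    - [-0.9,0,2]
    - [-0.9,0,2]
    - [-0.9,0,2]
    - [-0.7,0.1,1.6]
    - [0,0,0]
  twist:
    - [0,0,0]
    - [0,0,0]
    - [0,0,0]
    - [0,0,0]
    - [0,0,0]
    - [0,0,0]
    - [0,0,0]
    - [0,0,0]
  jaw: [0,0,0,0,0,0,0,0]

```text
time: 12.8
position: [0.4382, -0.0635, 0.0601]
eef_rot: [0.976, -0.049, 0.212, 0.01]
contact_force: [-0.2, 0.4, -0.8]
gripper_width: 0.004
```

```bash
python3 - <<'E'
from h import *
s=Cam("side","pics/s10.png")
to((.4875,-.068,.062),(.4875+.1194,-.068-.0119,.062))
E
```

```text
t 12.85 p [ 0.4391 -0.0638  0.0623] F [-0.   0.3  0.3] jaw 0.002 j [-0.42 -0.27  2.26  0.19  0.76  1.14]
 toolx yaw -5.77 z [ 0.4153 -0.0401 -0.9088]
 shift cm [ 4.4  -0.07  2.05]
 shift cm [ 1.09e+01 -1.00e-02  5.01e+00]
```

View pics/s10.png

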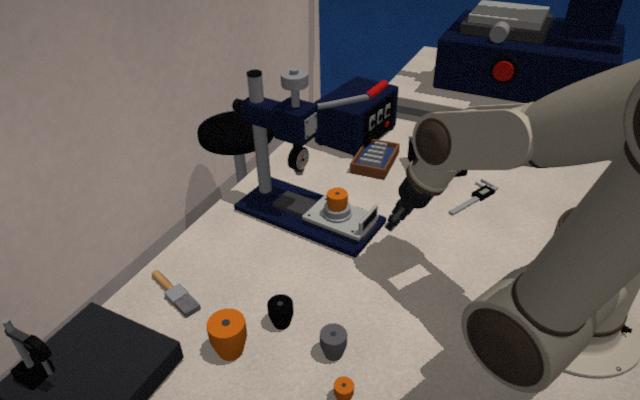

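arm_command:
  xyz:
    - [0.91,0,0.42]
    - [0.91,0,0.42]
    - [0.91,0,0.42]
    - [0.36,0,0.17]
    - [0.36,0,0.17]
    - [0.55,0,0.25]
    - [0.55,0,0.25]
    - [0.55,0,0.25]
  twist:
    - [0,0,0]
    - [0,0,0]
    - [0,0,0]
    - [0,0,0]
    - [0,0,0]
    - [0,0,0]
    - [0,0,0]
    - [0,0,0]
  jaw: [0,0,0,0,0,0,0,0]

```text
time: 13.52
position: [0.4966, -0.07, 0.0648]
eef_rot: [0.975, -0.049, 0.216, 0.011]
contact_force: [-2.7, 1.5, 2.4]
gripper_width: 0.002
```

arm_command:
  xyz:
    - [0.73,0,0.33]
    - [0.73,0,0.33]
    - [0.73,0,0.33]
    - [0.73,0,0.33]
    - [0.73,0,0.33]
    - [0.73,0,0.33]
    - [0.73,0,0.33]
    - [0.55,0,0.25]
  twist:
    - [0,0,0]
    - [0,0,0]
    - [0,0,0]
    - [0,0,0]
    - [0,0,0]
    - [0,0,0]
    - [0,0,0]
    - [0,0,0]
  jaw: [0,0,0,0,0,0,0,0]

```text
time: 14.18
position: [0.5589, -0.0764, 0.0652]
eef_rot: [0.975, -0.049, 0.216, 0.011]
contact_force: [-1.7, 1.4, -0.7]
gripper_width: -0.003
```

```bash
python3 - <<'E'
from h import *
s=Cam("side")
s.crop(220,60,420,260,4,"pics/s11.png")
to((.4875+.1194,-.068-.0119,.062))
E
```

```text
t 14.23 p [ 0.5598 -0.0766  0.0655] F [-0.5 -0.4  0.6] jaw -0.001 j [-0.33  0.01  2.01  0.15  0.7   1.25]
 toolx yaw -5.74 z [ 0.4212 -0.0425 -0.906 ]
 shift cm [ 4.13 -0.15  2.32]
```

View pics/s11.png

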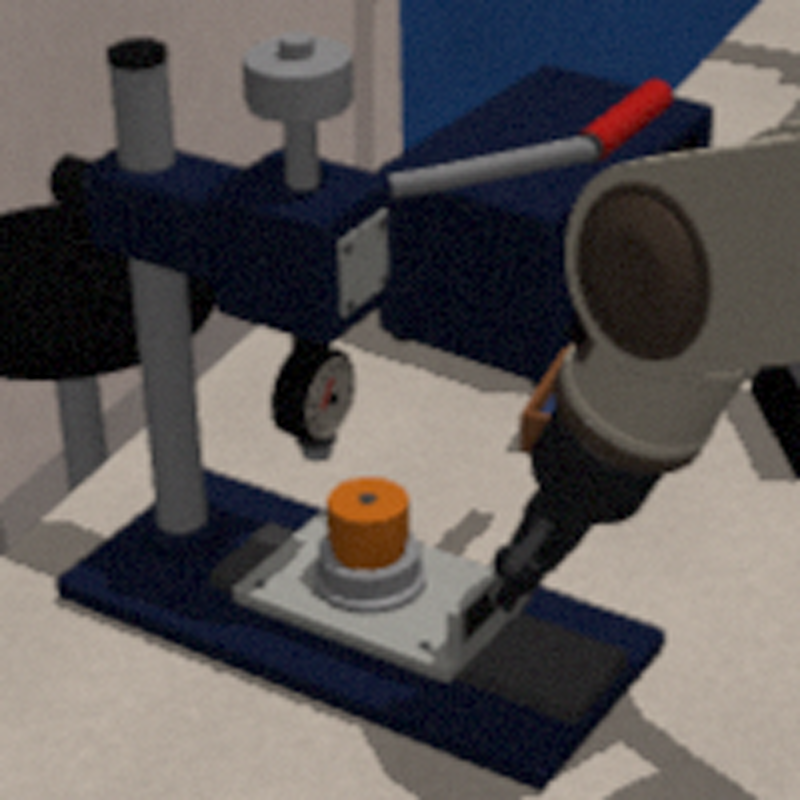

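arm_command:
  xyz:
    - [0.55,0,0.26]
    - [0.55,0,0.26]
    - [0.55,0,0.26]
    - [0.55,0,0.26]
    - [0.45,0,0.21]
    - [0.36,0,0.17]
    - [0.27,0,0.12]
    - [0,0,0]
  twist:
    - [0,0,0]
    - [0,0,0]
    - [0,0,0]
    - [0,0,0]
    - [0,0,0]
    - [0,0,0]
    - [0,0,0]
    - [0,0,0]
  jaw: [0,0,0,0,0,0,0,0]

```text
time: 14.9
position: [0.5947, -0.08, 0.0653]
eef_rot: [0.975, -0.049, 0.216, 0.011]
contact_force: [-0.7, -0.4, 0.5]
gripper_width: 0.001
```

arm_command:
  xyz:
    - [0.18,0,0.08]
    - [0.18,0,0.08]
    - [0,0,0]
  twist:
    - [0,0,0]
    - [0,0,0]
    - [0,0,0]
  jaw: [0,0,0]

```text
time: 15.15
position: [0.5977, -0.0802, 0.0651]
eef_rot: [0.975, -0.049, 0.216, 0.011]
contact_force: [-8.4, 1.1, 5.3]
gripper_width: 0.001
```

arm_command:
  xyz:
    - [0.14,0,0.06]
    - [0,0,0]
    - [0,0,0]
  twist:
    - [0,0,0]
    - [0,0,0]
    - [0,0,0]
  jaw: [0,0,0]

```text
time: 15.4
position: [0.5981, -0.0802, 0.065]
eef_rot: [0.975, -0.049, 0.215, 0.011]
contact_force: [-25.3, 0.8, 15.5]
gripper_width: 0.002
```

```bash
python3 - <<'E'
from h import *
s=Cam("side")
s.crop(220,60,420,260,4,"pics/s12.png")
to()
E
```

```text
t 15.45 p [ 0.5981 -0.0802  0.065 ] F [-26.3   1.1  15. ] jaw 0.001 j [-0.31  0.09  1.93  0.13  0.71  1.28]
 toolx yaw -5.72 z [ 0.4178 -0.0416 -0.9076]
```

View pics/s12.png

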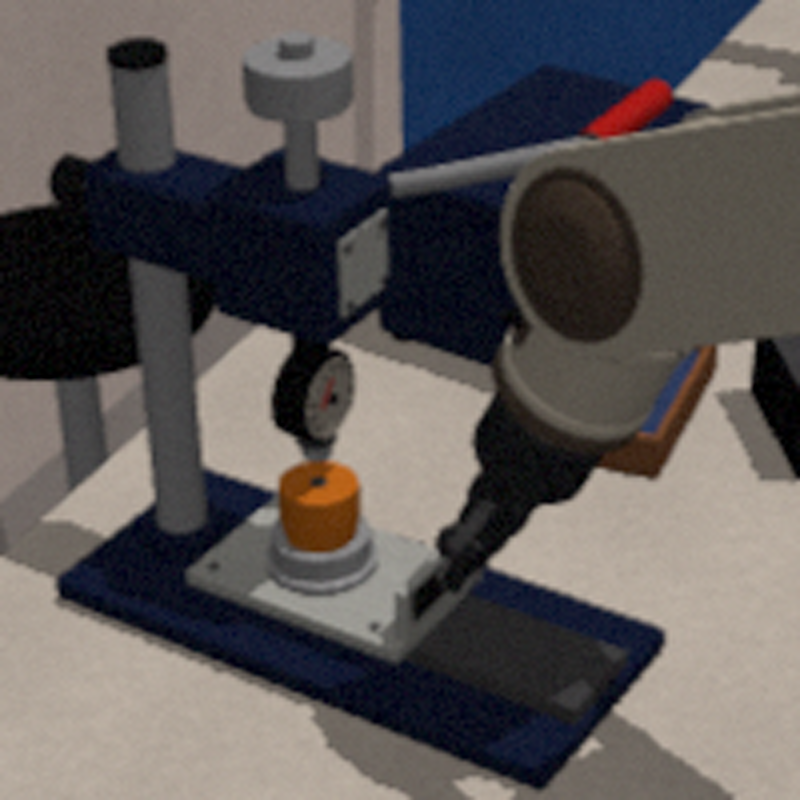

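Stage is home: the stop is felt at 26 N, and the buffer at about (299,187) in the side view sits under the foot. I'll back off, rise and go over the lever grip.

arm_command:
  xyz:
    - [-0.5,0,-0.22]
    - [-0.91,0,-0.42]
    - [-1.8,0,-0.83]
    - [-1.8,0,-0.83]
    - [-1.8,0,-0.83]
    - [-0.91,0,-0.42]
    - [0,0,0]
  twist:
    - [0,0,0]
    - [0,0,0]
    - [0,0,0]
    - [0,0,0]
    - [0,0,0]
    - [0,0,0]
    - [0,0,0]
  jaw: [0,0,0,0,0,0,0]

```text
time: 16.03
position: [0.5135, -0.0717, 0.065]
eef_rot: [0.975, -0.049, 0.216, 0.011]
contact_force: [0.2, -0.1, 0.8]
gripper_width: -0.002
```

arm_command:
  xyz:
    - [1.2,0,-2.7]
    - [1.6,0,-3.6]
    - [1.6,0,-3.6]
    - [1.6,0,-3.6]
    - [1.6,0,-3.6]
    - [1.6,0,-3.6]
    - [1.6,0,-3.6]
    - [1.6,0,-3.6]
  twist:
    - [0,0,0]
    - [0,0,0]
    - [0,0,0]
    - [0,0,0]
    - [0,0,0]
    - [0,0,0]
    - [0,0,0]
    - [0,0,0]
  jaw: [0,0,0,0,0,0,0,0]

```text
time: 16.7
position: [0.5097, -0.0714, 0.3728]
eef_rot: [0.975, -0.049, 0.217, 0.011]
contact_force: [1.0, -2.0, -0.4]
gripper_width: -0.003
```

arm_command:
  xyz:
    - [1.6,0,-3.6]
    - [1.6,0,-3.6]
    - [0,0,0]
    - [0,0,0]
    - [0,0,0]
    - [0,0,0]
    - [0,0,0]
  twist:
    - [0,0,0]
    - [0,0,0]
    - [0,-6,0]
    - [0,-6,0]
    - [0,-6,0]
    - [0,-6.7,0]
    - [0,0,0]
  jaw: [0,0,0,0,0,0,0]

```text
time: 17.28
position: [0.5108, -0.0719, 0.4459]
eef_rot: [0.999, -0.05, -0.004, -0.001]
contact_force: [-0.2, -0.5, -2.2]
gripper_width: 0.001
```

```bash
cat >> h.py <<'E'
O=np.array([.7034,-.0895,0])
def T(x,y,z): return O+x*TX+y*TY+[0,0,z]
E
python3 - <<'E'
from h import *
s=Cam("side","pics/s13.png");t=Cam("top","pics/t13.png")
g=T(-.136,-.165,.42); print(g)
to(g)
t.crop(355,60,545,240,4,"pics/t13c.png");s.crop(220,60,420,260,4,"pics/s13c.png")
E
```

```text
[ 0.55168468 -0.24017668  0.42      ]
t 17.38 p [ 0.5098 -0.0715  0.4478] F [-0.9  1.1 -0.7] jaw 0.0 j [-0.29  0.04  1.12  0.    1.97  1.38]
 toolx yaw -5.71 z [ 5.5e-03 -2.0e-04 -1.0e+00]
 shift cm [ 5.83 16.37  2.8 ]
```

View pics/t13c.png

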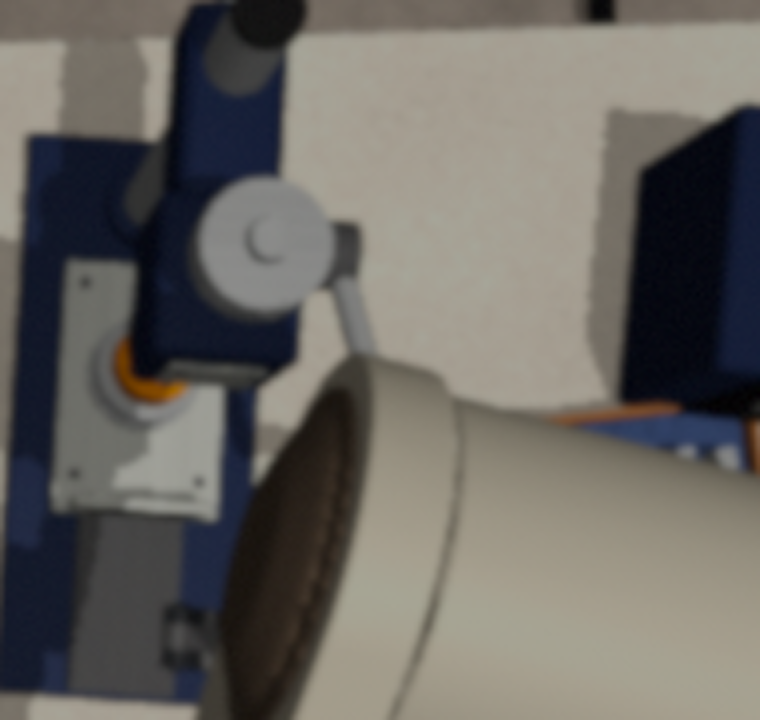

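View pics/s13c.png

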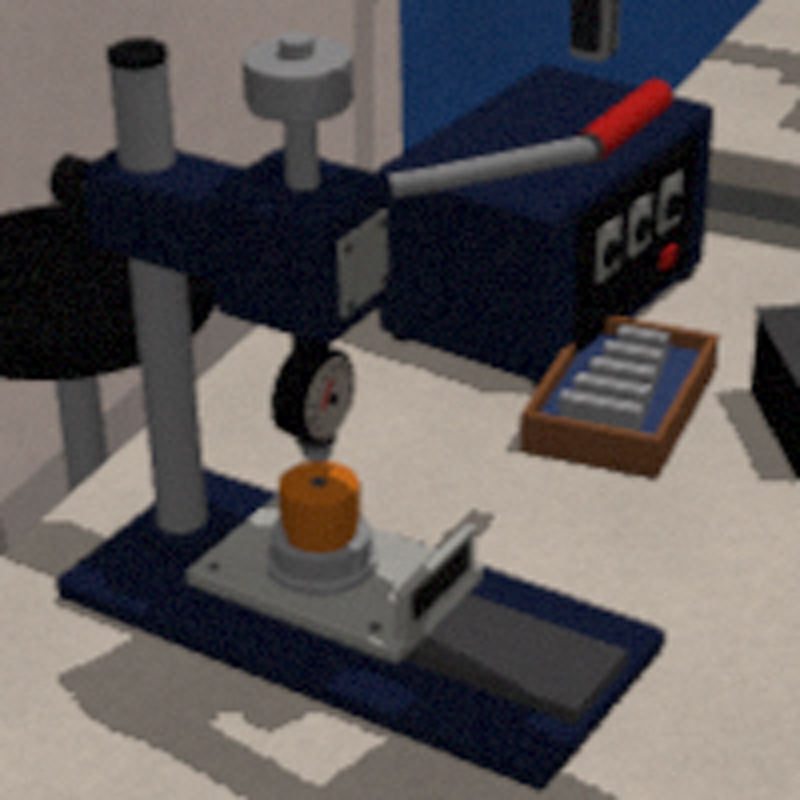

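arm_command:
  xyz:
    - [0.9,2.7,0]
    - [1,2.8,0]
    - [1,2.8,0]
    - [1,2.8,0.9]
    - [1,2.8,0.9]
    - [0.9,2.5,1]
    - [0,0,0]
    - [0,0,0]
  twist:
    - [0,0,0]
    - [0,0,0]
    - [0,0,0]
    - [0,0,0]
    - [0,0,0]
    - [0,0,0]
    - [0,0,0]
    - [0,0,0]
  jaw: [0,0,0,0,0,0,0,0]

```text
time: 18.05
position: [0.5492, -0.2412, 0.4215]
eef_rot: [0.999, -0.051, 0.004, 0.001]
contact_force: [-1.0, -0.9, 1.5]
gripper_width: 0.004
```

```bash
python3 - <<'E'
from h import *
s=Cam("side","pics/s14.png");t=Cam("top","pics/t14.png")
g=T(-.136,-.165,.42)
to(g)
s.crop(320,20,440,120,6,"pics/s14c.png")
E
```

```text
t 18.15 p [ 0.5492 -0.2397  0.4228] F [0.2 1.  0.7] jaw 0.004 j [-0.54  0.21  0.98  0.    1.94  1.13]
 toolx yaw -5.73 z [ 0.0087 -0.002  -1.    ]
 shift cm [0.25 0.02 0.28]
```

View pics/s14c.png

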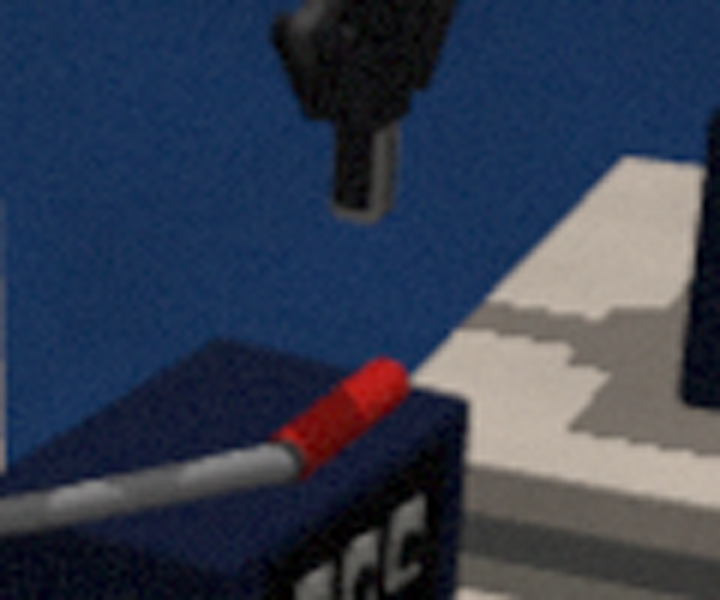

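View pics/t14.png

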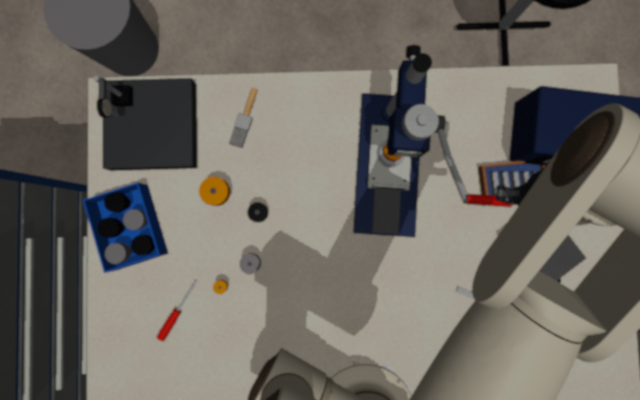

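arm_command:
  xyz:
    - [0.2,0,1]
    - [0,0,2]
    - [0,0,2]
    - [0,0,1]
    - [0,0,0.5]
    - [0,0,0]
  twist:
    - [0,0,0]
    - [0,0,0]
    - [0,0,0]
    - [0,0,0]
    - [0,0,0]
    - [0,0,0]
  jaw: [0,0,0,0,0,0]

```text
time: 18.65
position: [0.5518, -0.2399, 0.3559]
eef_rot: [0.999, -0.05, 0.003, -0.0]
contact_force: [0.6, 0.2, -0.6]
gripper_width: -0.001
```

arm_command:
  xyz:
    - [0,0,0.4]
    - [0,0,0.4]
    - [0,0,0.3]
    - [0,0,0.3]
    - [0,0,0]
    - [0,0,0]
  twist:
    - [0,0,0]
    - [0,0,0]
    - [0,0,0]
    - [0,0,0]
    - [0,0,0]
    - [0,0,0]
  jaw: [0,0,0,0,0,0]

```text
time: 19.15
position: [0.5519, -0.2406, 0.3429]
eef_rot: [0.999, -0.05, 0.003, 0.0]
contact_force: [-2.2, 0.5, 5.4]
gripper_width: 0.0
```

```bash
python3 - <<'E'
from h import *
s=Cam("side","pics/s15.png");t=Cam("top")
to()
s.crop(320,20,440,120,6,"pics/s15c.png")
t.crop(440,150,560,240,6,"pics/t15c.png")
# arc increments
th=np.array([0,.05,.1,.2,.3,.4,.5,.6,.7,.8,.9,1.0,1.05]); print(np.c_[th,(-.17*np.cos(.31-th)+.17*np.cos(.31))*100,(.17*np.sin(.31-th)-.17*np.sin(.31))*100].round(2))
E
```

```text
t 19.25 p [ 0.5519 -0.2406  0.343 ] F [-2.8  0.4  6.1] jaw 0.002 j [-0.54  0.19  1.16  0.    1.78  1.13]
 toolx yaw -5.74 z [ 0.006  -0.0011 -1.    ]
[[  0.     0.     0.  ]
 [  0.05  -0.24  -0.82]
 [  0.1   -0.44  -1.64]
 [  0.2   -0.71  -3.32]
 [  0.3   -0.81  -5.02]
 [  0.4   -0.74  -6.71]
 [  0.5   -0.5   -8.4 ]
 [  0.6   -0.1  -10.05]
 [  0.7    0.47 -11.65]
 [  0.8    1.19 -13.19]
 [  0.9    2.06 -14.64]
 [  1.     3.08 -16.01]
 [  1.05   3.64 -16.65]]
```

View pics/s15c.png

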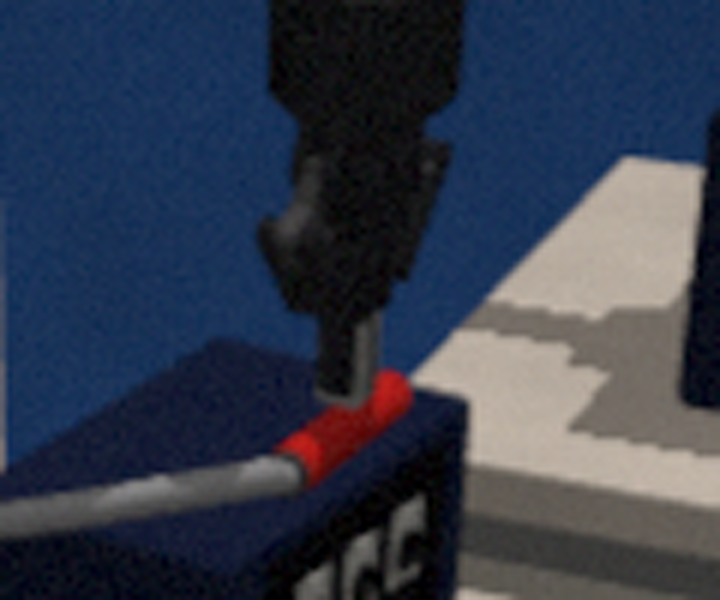

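View pics/t15c.png

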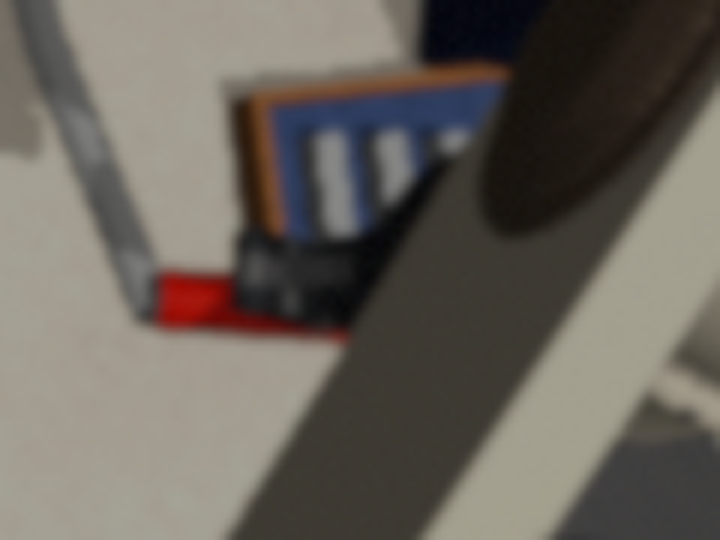

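arm_command:
  xyz:
    - [-0.25,0,0.8]
    - [-0.2,0,1]
    - [-0.1,0,1]
    - [-0.05,0,1]
    - [0,0,1]
    - [0.05,0,1]
    - [0.15,0,1]
    - [0.2,0,1]
  twist:
    - [0,0,0]
    - [0,0,0]
    - [0,0,0]
    - [0,0,0]
    - [0,0,0]
    - [0,0,0]
    - [0,0,0]
    - [0,0,0]
  jaw: [0,0,0,0,0,0,0,0]

```text
time: 19.92
position: [0.5502, -0.2405, 0.2645]
eef_rot: [0.999, -0.05, 0.003, 0.0]
contact_force: [-3.8, -0.0, 6.3]
gripper_width: 0.003
```

```bash
python3 - <<'E'
from h import *
s=Cam("side","pics/s16.png")
to()
p=robot.state()["position"]; d=np.array(p)-O; xt,yt=d@TX,d@TY
for th in [.45,.5,.55]: print(th,T(.026-.17*np.cos(.31-th),-.165,.296+.17*np.sin(.31-th)).round(4))
print(xt,yt)
s.crop(280,20,440,180,5,"pics/s16c.png")
E
```

```text
t 19.97 p [ 0.5503 -0.2404  0.2624] F [ 2.9 -4.3  4.5] jaw 0.0 j [-0.54  0.19  1.33  0.    1.62  1.13]
 toolx yaw -5.75 z [ 4.2e-03 -1.0e-04 -1.0e+00]
0.45 [ 0.5454 -0.2395  0.2723]
0.5 [ 0.5468 -0.2397  0.2639]
0.55 [ 0.5486 -0.2399  0.2556]
-0.13730350138014444 -0.16537893325267403
```

View pics/s16c.png

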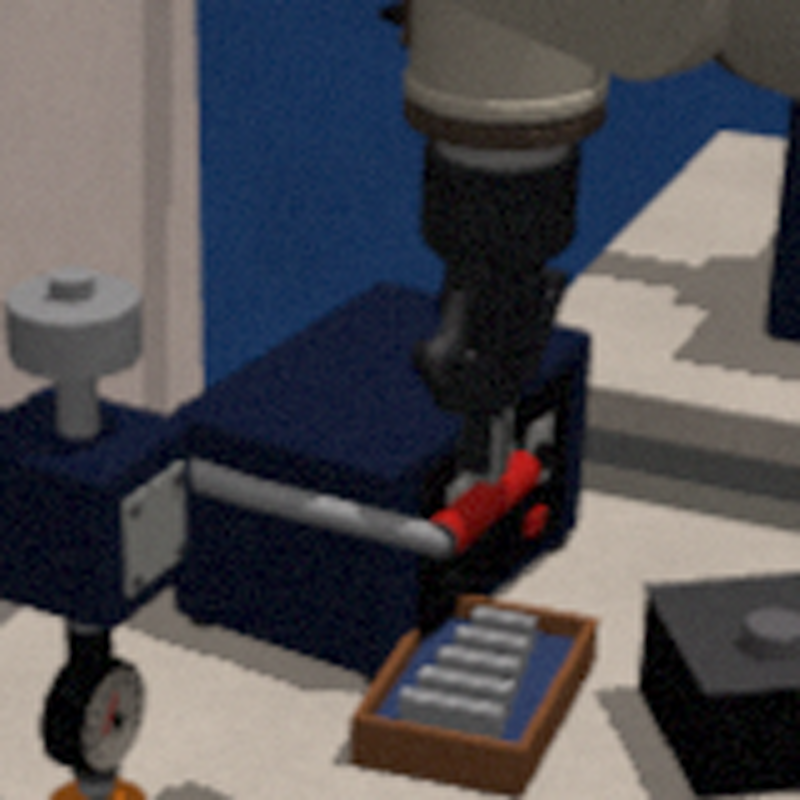

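arm_command:
  xyz:
    - [-0.1,0,0.8]
    - [0,0,0.8]
    - [0.2,0,0.8]
    - [0.3,0,0.8]
    - [0.35,0,0.8]
    - [0.4,0,0.75]
  twist:
    - [0,0,0]
    - [0,0,0]
    - [0,0,0]
    - [0,0,0]
    - [0,0,0]
    - [0,0,0]
  jaw: [0,0,0,0,0,0]

```text
time: 20.47
position: [0.5621, -0.2417, 0.2174]
eef_rot: [0.999, -0.05, 0.003, 0.0]
contact_force: [-4.5, 1.0, 6.1]
gripper_width: 0.001
```

```bash
python3 - <<'E'
from h import *
s=Cam("side","pics/s17.png")
to()
p=robot.state()["position"]
for th in [.75,.8,.85,1.05]: print(th,T(.026-.17*np.cos(.31-th),-.165,.296+.17*np.sin(.31-th)).round(4))
s.crop(280,60,440,220,5,"pics/s17c.png")
E
```

```text
t 20.52 p [ 0.5626 -0.2417  0.2159] F [ 4.1 -2.5  6.2] jaw -0.004 j [-0.53  0.23  1.37  0.    1.53  1.14]
 toolx yaw -5.74 z [ 5.2e-03 -5.0e-04 -1.0e+00]
0.75 [ 0.5598 -0.241   0.2236]
0.8 [ 0.5636 -0.2414  0.216 ]
0.85 [ 0.5678 -0.2418  0.2086]
1.05 [ 0.588  -0.2438  0.1814]
```

View pics/s17c.png

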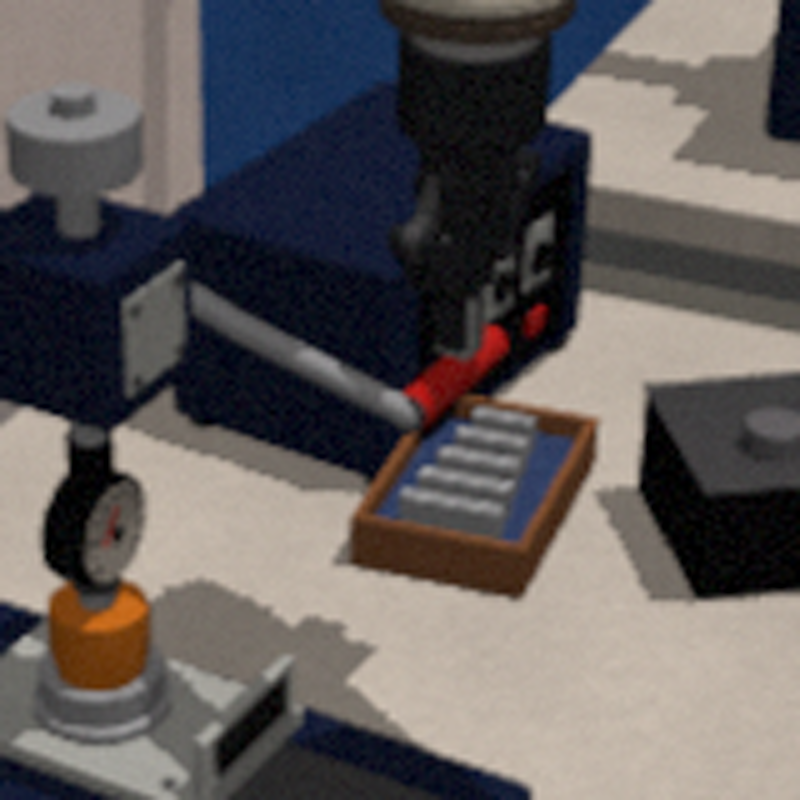

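arm_command:
  xyz:
    - [0.4,0,0.7]
    - [0.45,0,0.7]
    - [0.45,0,0.7]
    - [0.5,0,0.65]
    - [0.5,0,0.6]
    - [0,0,0]
  twist:
    - [0,0,0]
    - [0,0,0]
    - [0,0,0]
    - [0,0,0]
    - [0,0,0]
    - [0,0,0]
  jaw: [0,0,0,0,0,0]

```text
time: 21.02
position: [0.5857, -0.2441, 0.1835]
eef_rot: [0.999, -0.05, 0.003, 0.0]
contact_force: [-5.7, -0.0, 9.5]
gripper_width: 0.001
```

arm_command:
  xyz:
    - [0.1,0,0.15]
    - [0,0,0]
  twist:
    - [0,0,0]
    - [0,0,0]
  jaw: [0,0]

```text
time: 21.18
position: [0.5863, -0.2441, 0.183]
eef_rot: [0.999, -0.05, 0.003, 0.0]
contact_force: [-5.7, 0.7, 9.5]
gripper_width: -0.001
```

arm_command:
  xyz:
    - [0.1,0,0.15]
    - [0.1,0,0.15]
    - [0,0,0]
  twist:
    - [0,0,0]
    - [0,0,0]
    - [0,0,0]
  jaw: [0,0,0]

```text
time: 21.43
position: [0.5881, -0.2444, 0.1809]
eef_rot: [0.999, -0.05, 0.003, 0.001]
contact_force: [-9.0, 2.5, 15.9]
gripper_width: 0.005
```

Force is rising, so that is the stop. I'll press a touch more and hold for over 1.5 s.

arm_command:
  xyz:
    - [0,0,0.1]
    - [0,0,0]
    - [0,0,0]
  twist:
    - [0,0,0]
    - [0,0,0]
    - [0,0,0]
  jaw: [0,0,0]

```text
time: 21.68
position: [0.5882, -0.2444, 0.1807]
eef_rot: [0.999, -0.05, 0.004, 0.001]
contact_force: [-10.2, 2.9, 22.4]
gripper_width: -0.001
```

```bash
python3 - <<'E'
from h import *
s=Cam("side","pics/s18.png")
to()
s.crop(280,60,440,220,5,"pics/s18c.png")
E
```

```text
t 21.73 p [ 0.5882 -0.2444  0.1807] F [-9.6  3.1 22.9] jaw -0.004 j [-0.52  0.29  1.37  0.    1.48  1.16]
 toolx yaw -5.74 z [ 0.0071 -0.0019 -1.    ]
```

View pics/s18c.png

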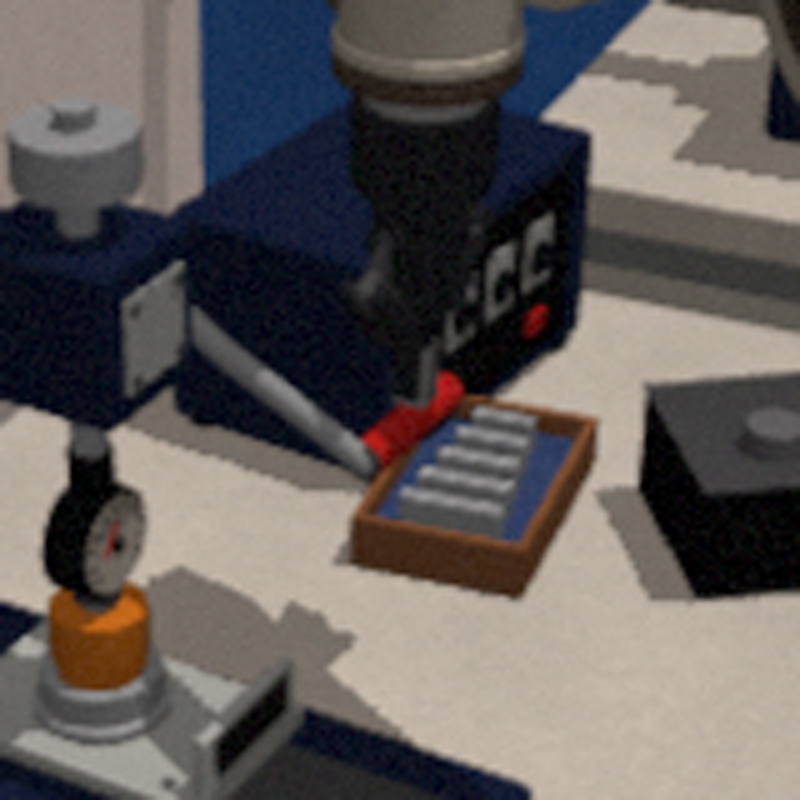

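arm_command:
  xyz:
    - [0,0,0]
    - [0,0,0]
    - [0,0,0]
    - [0,0,0]
    - [0,0,0]
    - [0,0,0]
    - [0,0,0]
    - [0,0,0]
  twist:
    - [0,0,0]
    - [0,0,0]
    - [0,0,0]
    - [0,0,0]
    - [0,0,0]
    - [0,0,0]
    - [0,0,0]
    - [0,0,0]
  jaw: [0,0,0,0,0,0,0,0]

```text
time: 22.4
position: [0.5882, -0.2444, 0.1807]
eef_rot: [0.999, -0.05, 0.004, 0.001]
contact_force: [-10.3, 2.9, 22.7]
gripper_width: -0.003
```

arm_command:
  xyz:
    - [0,0,0]
    - [0,0,0]
    - [0,0,0]
    - [0,0,0]
    - [0,0,0]
    - [0,0,0]
    - [0,0,0]
    - [0,0,0]
  twist:
    - [0,0,0]
    - [0,0,0]
    - [0,0,0]
    - [0,0,0]
    - [0,0,0]
    - [0,0,0]
    - [0,0,0]
    - [0,0,0]
  jaw: [0,0,0,0,0,0,0,0]

```text
time: 23.07
position: [0.5882, -0.2444, 0.1807]
eef_rot: [0.999, -0.05, 0.004, 0.001]
contact_force: [-10.5, 3.0, 22.1]
gripper_width: -0.0
```

arm_command:
  xyz:
    - [0,0,-0.1]
    - [-0.1,0,-0.2]
    - [-0.3,0,-0.4]
    - [-0.5,0,-0.6]
    - [-0.5,0,-0.7]
    - [-0.5,0,-0.7]
    - [-0.45,0,-0.7]
    - [-0.4,0,-0.75]
  twist:
    - [0,0,0]
    - [0,0,0]
    - [0,0,0]
    - [0,0,0]
    - [0,0,0]
    - [0,0,0]
    - [0,0,0]
    - [0,0,0]
  jaw: [0,0,0,0,0,0,0,0]

```text
time: 23.73
position: [0.5617, -0.2418, 0.2219]
eef_rot: [0.999, -0.05, 0.005, 0.001]
contact_force: [5.3, -0.7, 11.1]
gripper_width: -0.0
```

```bash
cat >> h.py <<'E'
def lev(th): return T(.026-.17*np.cos(.31-th),-.165,.296+.17*np.sin(.31-th))
E
python3 - <<'E'
from h import *
p=robot.state()["position"]
th=.31-np.arcsin((p[2]-.296)/.17); to(); print(th,lev(th).round(4))
E
```

```text
t 23.73 p [ 0.5617 -0.2418  0.2219] F [ 5.3 -0.7 11.1] jaw -0.0 j [-0.53  0.22  1.37  0.    1.54  1.14]
 toolx yaw -5.72 z [ 0.0101 -0.0025 -0.9999]
0.7612278120703644 [ 0.5607 -0.2411  0.2219]
```

Tracking the arc within about 1 mm. Continuing up.

arm_command:
  xyz:
    - [-0.4,0,-0.75]
    - [-0.35,0,-0.75]
    - [-0.3,0,-0.8]
    - [-0.25,0,-0.8]
    - [-0.2,0,-0.8]
    - [-0.2,0,-0.8]
    - [-0.15,0,-0.8]
    - [-0.1,0,-0.8]
  twist:
    - [0,0,0]
    - [0,0,0]
    - [0,0,0]
    - [0,0,0]
    - [0,0,0]
    - [0,0,0]
    - [0,0,0]
    - [0,0,0]
  jaw: [0,0,0,0,0,0,0,0]

```text
time: 24.4
position: [0.5414, -0.2395, 0.284]
eef_rot: [0.999, -0.05, 0.004, 0.001]
contact_force: [4.2, 0.2, 6.2]
gripper_width: 0.002
```

```bash
python3 - <<'E'
from h import *
p=robot.state()["position"]
th=.31-np.arcsin((p[2]-.296)/.17); to(lev(th),lev(.1)); print(th,lev(th).round(4))
E
```

```text
t 24.4 p [ 0.5414 -0.2395  0.284 ] F [4.2 0.2 6.2] jaw 0.002 j [-0.55  0.17  1.31  0.    1.65  1.12]
 toolx yaw -5.73 z [ 0.0082 -0.0017 -1.    ]
 shift cm [ 0.28 -0.04  0.  ]
 shift cm [ 0.37  0.   -4.74]
0.3804973196653136 [ 0.5441 -0.2394  0.284 ]
```

arm_command:
  xyz:
    - [0.1,0,-0.8]
    - [0.1,0,-0.8]
    - [0.15,0,-0.8]
    - [0.1,0,-0.8]
    - [0.15,0,-0.8]
    - [0.15,0,-0.7]
    - [0.2,0,-0.5]
    - [0.1,0,-0.3]
  twist:
    - [0,0,0]
    - [0,0,0]
    - [0,0,0]
    - [0,0,0]
    - [0,0,0]
    - [0,0,0]
    - [0,0,0]
    - [0,0,0]
  jaw: [0,0,0,0,0,0,0,0]

```text
time: 25.07
position: [0.551, -0.2405, 0.3389]
eef_rot: [0.999, -0.05, 0.003, 0.001]
contact_force: [-4.0, 0.4, 5.3]
gripper_width: -0.0
```

arm_command:
  xyz:
    - [0.1,0,-0.3]
    - [0.1,0,-0.3]
    - [0,0,-0.2]
    - [0,0,-0.2]
    - [0,0,-0.2]
    - [0,0,0]
  twist:
    - [0,0,0]
    - [0,0,0]
    - [0,0,0]
    - [0,0,0]
    - [0,0,0]
    - [0,0,0]
  jaw: [0,0,0,0,0,0]

```text
time: 25.57
position: [0.5529, -0.2406, 0.3495]
eef_rot: [0.999, -0.05, 0.003, 0.0]
contact_force: [0.5, 0.4, -0.1]
gripper_width: -0.001
```

Contact is gone at z 0.3495, so the lever is at its top stop. I'll rise clear, retreat and check.

arm_command:
  xyz:
    - [0,0,-0.3]
    - [0,0,-0.8]
    - [0,0,-2]
    - [0,0,-2]
    - [0,0,-2]
    - [0,0,-2]
    - [0,0,0]
  twist:
    - [0,0,0]
    - [0,0,0]
    - [0,0,0]
    - [0,0,0]
    - [0,0,0]
    - [0,0,0]
    - [0,0,0]
  jaw: [0,0,0,0,0,0,0]

```text
time: 26.15
position: [0.5524, -0.2406, 0.4447]
eef_rot: [0.999, -0.05, 0.005, 0.001]
contact_force: [0.2, 0.3, 0.2]
gripper_width: -0.001
```

arm_command:
  xyz:
    - [-2,0,0]
    - [-2.5,0,0]
    - [-2.5,0,0]
    - [-2.5,0,0]
    - [-2.5,0,0]
    - [-2,0,0]
    - [0,0,0]
    - [0,0,0]
  twist:
    - [0,0,0]
    - [0,0,0]
    - [0,0,0]
    - [0,0,0]
    - [0,0,0]
    - [0,0,0]
    - [0,0,0]
    - [0,0,0]
  jaw: [0,0,0,0,0,0,0,0]

```text
time: 26.82
position: [0.4125, -0.2264, 0.4403]
eef_rot: [0.999, -0.05, 0.003, 0.0]
contact_force: [0.6, -0.3, -0.4]
gripper_width: 0.001
```

```bash
python3 - <<'E'
from h import *
s=Cam("side","pics/s20.png");t=Cam("top","pics/t20.png")
to()
n=T(0,0,0)
overlay(s,220,60,420,210,4,[(n[0],n[1],.1115,.027,(0,255,0)),(n[0],n[1],.072,.034,(255,0,0))],"pics/s20c.png")
a=cv2.imread("pics/s13.png")
g=lambda im:[tuple(c.round(2)) for c in [np.mean(np.argwhere((im[...,2]>120)&(im[...,1]<60)&(im[...,0]<70)&(np.arange(640)[None]<420)&(np.arange(400)[:,None]<105)),0)]]
print("grip red centroid before/after",g(a),g(s.im))
E
```

```text
t 26.92 p [ 0.4135 -0.2267  0.4395] F [0.9 0.5 0.5] jaw 0.003 j [-0.67 -0.05  1.23  0.    1.96  1.01]
 toolx yaw -5.74 z [ 5.2e-03 -3.0e-04 -1.0e+00]
grip red centroid before/after [(np.float64(87.2), np.float64(377.37))] [(np.float64(81.0), np.float64(382.0))]
```

View pics/s20c.png

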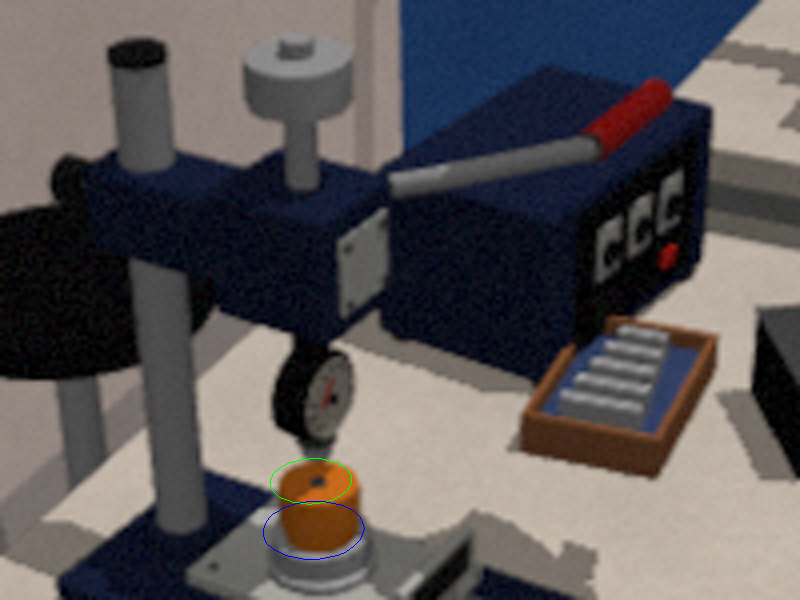

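View pics/t20.png

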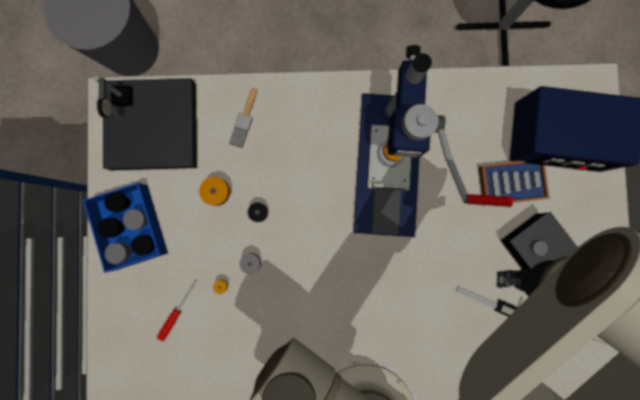

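Buffer and lever look right: both are at the same pixels as before the press. My rough origin overlay is about 1.75 px off the buffer, so I'll check the nest against the foot directly.

```bash
python3 - <<'E'
from h import *
s=Cam("side");t=Cam("top")
s.crop(280,140,330,205,11,"pics/s21.png")
t.crop(350,110,440,240,5,"pics/t21.png")
a=cv2.imread("pics/s13.png")
for nm,(x0,y0,x1,y1) in dict(stage=(265,165,345,225),grip=(364,78,390,102)).items():
    A=a[y0:y1,x0:x1].mean(2).astype(np.float32);B=s.im[y0:y1,x0:x1].mean(2).astype(np.float32); print(nm,cv2.phaseCorrelate(A,B))
b=cv2.imread("pics/side0.png")
A=b[78:102,364:390].mean(2).astype(np.float32);B=s.im[78:102,364:390].mean(2).astype(np.float32);print("grip vs start",cv2.phaseCorrelate(A,B))
E
```

```text
stage ((0.012988282690820085, 0.00018282821433857066), 0.8452555624643961)
grip ((0.6179717958984554, 0.2126189736289401), 0.8952772878570321)
grip vs start ((0.6698185840584099, 0.10515865728088869), 0.9246621842001691)
```

View pics/s21.png

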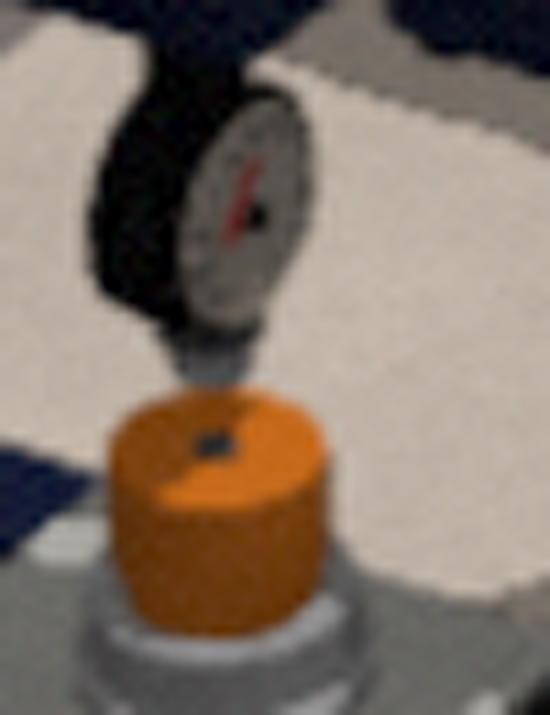

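View pics/t21.png

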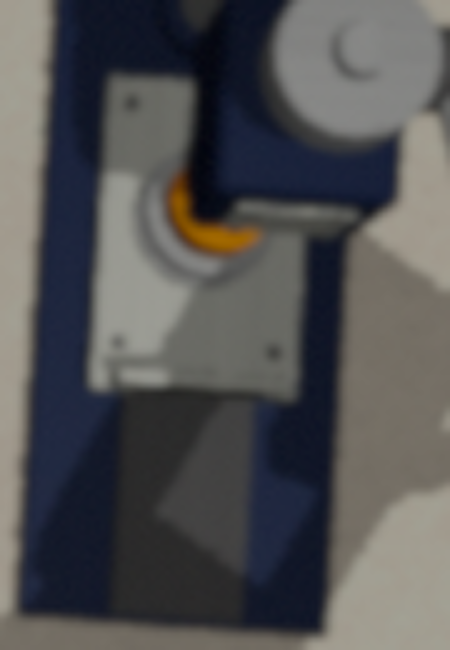

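```bash
python3 - <<'E'
from h import *
s=Cam("side")
f=lambda u,v,x0,y0,k:((u+.5)/k-.5+x0,(v+.5)/k-.5+y0)
b=s.at(f(214,443,280,140,11),.1115); print("buffer",b, b-O)
fo=s.at(f(211,375,280,140,11),.134); print("foot (lower edge centre approx)",fo)
print("tester-frame diff buf-foot", (b-fo)@TX,(b-fo)@TY)
for dx in(0,-.003,-.006): P=b+dx*TX; print(dx,((s.pr(P)-[280,140]+.5)*11-.5), ((s.pr(P+[0,0,.0225])-[280,140]+.5)*11-.5))
E
```

```text
buffer [ 0.69917827 -0.09118273  0.1115    ] [-0.00422173 -0.00168273  0.1115    ]
foot (lower edge centre approx) [ 0.69684188 -0.08726022  0.134     ]
tester-frame diff buf-foot 0.002714423271780654 -0.0036710675017034536
0 [[214. 443.]] [[210.26959568 364.60096551]]
-0.003 [[224.29420662 446.56506592]] [[220.65956118 368.12194443]]
-0.006 [[234.60886264 450.13721383]] [[231.07036598 371.64998544]]
```

The foot should appear at column 210.3 if the nest is home, and I see about 211, so they agree within about 1 mm. Stage home is confirmed. The grey at (250,262) and the black at (258,212) have not moved. Handing in.

```bash
python3 - <<'E'
from cell import robot
print(robot.sign_off())
E
```

```text
the job is handed in; nothing more can be done
None
```

The test was carried out in full and handed in at about 27 s of the 72 s allowed; `sign_off` gave no verdict.

- **Placing:** I picked the 54 mm amber buffer, not the 76 mm or the 35 mm one. I let it go in the nest with the stage still drawn out, and its top matched the computed seated position to about 1 px.
- **Stage:** I pushed it by the lip against its stop, which I felt at about 26 N. It had not moved by the end.
- **Lever:** I held it on its bottom stop for more than 1.5 s. The tip force rose to 22 N with no further travel. I then eased it up at about 0.6 rad/s, staying in contact until the force fell to zero at the top stop.

**Last checks:**
- The buffer is upright in the nest and in line with the foot to about 1 mm.
- The grey and black buffers are at their starting pixels.
- The arm is well clear, with no contact force.

**Disagreements:**
- My first rough estimate of the tester's origin was about 4 mm off the final buffer position. I relied on the felt stop and the foot alignment instead.
- Comparing pictures of the grip before and after showed a shift of about 0.6 px, under about 0.02 rad. I put this down to a change in shadow, but did not prove it.

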